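Put the hammer and caliper away in the sloped shadow tray

TASK

Tidy the jeweller's bench: lay the ball-peen hammer and the digital caliper in their own cut-outs in the sloped foam tray, each fully home and flat on the pocket floor. Set them down gently, without dropping or forcing them, let go of both, and leave the mallet, the steel block and the cup of punches where they stand. The order does not matter.

Things in the scene. Friction and masses are not known exactly. Their poses are not given: they have to be found in the camera images.
- hammer: Ball-peen hammer lying on the mat, 0.24 kg. Origin: underside, below the grip place; x along the handle to the head, z up. Wooden handle 18 mm wide, 20 high, flat-bottomed, x = -125 to +38 mm. Steel head 24 mm high, x = 37 to 61 mm: flat face reaches y = -40 mm, smaller ball end y = +30 mm, so it fits its pocket one way only. Centre of mass 30 mm from the origin to the head.
- caliper: Digital caliper lying on the mat, display up, 0.18 kg. Origin: underside, below the middle of the black display housing (the place to grip: 60 mm along x, 28 wide, 16 high); x along the beam to the jaws, z up. Steel beam 16 mm wide, 5 thick, x = -120 to +62 mm. Jaws 5 mm thick near x = 47 mm: long ones reach y = -48 mm, short ones y = +22 mm.
- tray: Fixed tray, black foam face 216 mm along the slope, 228 across, sloped 25 degrees, low edge (38 mm over the table) on its -x side towards the robot, high edge 130 mm. Origin on the table below the line of the two home points; z up. Two pockets 11 mm deep, yellow floors, shaped as the tools with 3 mm play all round: hammer's on the +y side, caliper's on -y; head and jaws up the slope.
- hammer_head (a point): Point on the hammer's underside below the middle of the head, 49 mm from the hammer's origin along +x.
- hammer_butt (a point): Point on the hammer's underside at the handle's free end, 125 mm from the origin along -x.
- caliper_jaws (a point): Point on the caliper's underside between the jaws, 47 mm from its origin along +x.
- caliper_end (a point): Point on the caliper's underside at the beam's free end, 120 mm from its origin along -x.
- hammer_home (a point): On the floor of the hammer pocket, where the hammer's origin belongs. Finger notches to the floor here: 44 mm along the tool, 32 mm out from each side of the handle. x points up the slope along the pocket, z is the outward normal of the sloped face, y level; the seated tool's frame coincides with this one.
- hammer_home_head (a point): On the same pocket floor, where point hammer_head belongs; axes as hammer_home.
- hammer_home_butt (a point): On the same pocket floor, where point hammer_butt belongs; axes as hammer_home.
- caliper_home (a point): On the floor of the caliper pocket, where the caliper's origin belongs. Finger notches to the floor here: 44 mm along the tool, 32 mm out from each side of the display housing. x points up the slope along the pocket, z is the outward normal of the sloped face, y level; the seated tool's frame coincides with this one.
- caliper_home_jaws (a point): On the same pocket floor, where point caliper_jaws belongs; axes as caliper_home.
- caliper_home_end (a point): On the same pocket floor, where point caliper_end belongs; axes as caliper_home.
- mallet: Bystander: loose wooden mallet lying on the bench, head 60 mm thick and 85 mm long, about 220 mm overall. Origin on the table below the middle of its length.
- bench_block: Bystander: loose square steel bench block, 90 x 90 x 22 mm. Origin at the centre of its underside.
- punch_cup: Bystander: loose aluminium cup of steel punches, 72 mm across, about 106 mm high with the punches. Origin at the centre of its underside.
Things that resemble listed ones, but are neither listed nor needed, are in the scene too. What is shaped like the hammer but purple is not meant.

How it is judged (in metres and radians):
At the end, for the whole second after the job is handed in: Hammer and caliper each in their own pocket: head and butt, jaws and beam end within 7 mm of their home points, underside within 0.07 rad of the pocket floor, at rest (under 10 mm/s), released; mallet, block and cup within 20 mm of their starts (distance between hammer_head and hammer_home_head below 0.007 m and distance between hammer_butt and hammer_home_butt below 0.007 m and angle between the z axis of hammer and the z axis of hammer_home, either way round below 0.07 rad and linear speed of each of hammer, caliper below 0.01 m/s and distance between caliper_jaws and caliper_home_jaws below 0.007 m and distance between caliper_end and caliper_home_end below 0.007 m and angle between the z axis of caliper and the z axis of caliper_home, either way round below 0.07 rad and distance of each of mallet, bench_block, punch_cup from where it was at the start of the episode below 0.02 m); the robot touches nothing.
It fails at once if the hammer is forced against the tray (over 60 N) (contact force between hammer and tray above 60 N).
It fails at once if the caliper is forced against the tray (over 60 N) (contact force between caliper and tray above 60 N).
It fails at once if the hammer is dropped: it falls out of the fingers faster than 0.5 m/s (about 13 mm of fall) (linear speed of hammer above 0.5 m/s and contact force between the fingers and hammer below 0.1 N).
It fails at once if the caliper is dropped: it falls out of the fingers faster than 0.5 m/s (about 13 mm of fall) (linear speed of caliper above 0.5 m/s and contact force between the fingers and caliper below 0.1 N).
It fails at once if the mallet, the steel block or the cup is moved by more than 20 mm (distance of any of mallet, bench_block, punch_cup from where it was at the start of the episode above 0.02 m).
It also fails if it takes over 72 s, if anything falls off the work surface, if the arm or the gripper's body presses on something with over 40 N, if the wrist force passes 120 N, or if a joint passes its speed limit or range.

ROBOT

A 6-joint arm with a two-finger parallel gripper is mounted at the origin on the work surface. World frame = base frame: x ahead of the robot, y to its left, z up, the work surface at z = 0. Lengths are in m, angles in degrees, forces in N, time in s.
With the tool pointing down it reaches from about 0.35 to 0.875 m from the base axis. Payload 4.2 kg.
Tool frame: the origin (TCP) lies on the centre line of the jaws, within the pads' length; the fingertips stand 19 mm ahead of it and the grasp point (between the pads) is the TCP; z points along the fingers, y is the line along which they close (so a half turn about z gives the same grasp; the last joint's range is limited). The gripper opens to 87 mm and grips with 3 to 60 N. Pads are 19 mm wide; open, the fingers measure 117 mm over their backs; the gripper's body (75 mm by 190 mm) begins 51 mm behind the grasp point.
Start: joints at [78.644, 22.042, 0.453, 0, -68.411, -14.817], TCP at [0.276, 0.561, 0.242] pointing down, gripper open.
Joint ranges: [-179.83, 179.83], [-69.29, 118.12], [-61.27, 80.66], [-181.25, 117.63], [-171.15, -9.14], [-177.46, 177.46]. Speed limits (degrees/s): [159.86, 159.86, 180, 180, 180, 180].

INTERFACE

Orientations are given as a 3x3 rotation matrix whose columns are the frame's x, y, z axes.
In Python, from station import sense, capture, finish_job, search_frame, masks_of gives the robot as it stands.
- The arm moves only by the tool drive_tool, never from a script. Its argument "rows" is a list of rows, each a list of 7 numbers: the opening in per cent of the stroke, from 0 (shut) to 100 (fully open), then the shift along the world's x, y, z in mm, then the turn, a rotation vector about the world's x, y, z in rad. In form: [[fingers, dx, dy, dz, wx, wy, wz], ...]. A call has 1 to 5 rows; each row shifts and turns the commanded pose from where the row before left it; what a row does not reach is not made up. A row lasts 1/12 s, in which the tool goes at most 41.7 mm and 7.16 degrees, less where a joint would pass 70% of its speed; a pose out of reach is approached as far as the arm can. A call is refused whole if a number of a shift passes 41.7 or a number of a turn 0.125, either way. A call with a gripper value outside its range is refused whole. The fingers move at their own pace and stop on an object; the grip force is fixed at half the most. Time passes only in rows, so rows that do not move let the fingers close. It gives the time, the measured TCP pose, the force, the opening and the grip force at its end, in the units of the state.
- sense(): the state, without advancing time (a new reading comes with each control period).
- capture(name): name is "scene" or "top"; returns a dict with "frame" (400x640x3 uint8, red, green, blue), "z_map" (400x640 float32, m along the optical axis (not along the pixel's ray), 0 where there is no reading), "fx", "fy", "cx", "cy" (pixels), "distortion" ([k1, k2, p1, p2, k3] as OpenCV has them; the pictures are not rectified), "R" (3x3) and "t" (3): a world point X has camera coordinates R X + t. Camera axes: x right, y down, z forward; pixel columns grow to the right and rows downward; lengths in m; the calibration is good to about 2 mm. A picture is of the moment at which its call begins.
- finish_job(): hands the job in; it is judged then, once.
Trained networks look in a picture, given as the dict that the camera call returned (one of the last four; its "shot" number tells which), for a name from the list of things; names that differ only in an ending like _2 or _b are one class to them, and where a whole thing is asked for, a point or a joint stands for the part that bears it (a point fixed in the world has none). Each returns a list of dicts, best first, with "p" (0 to 1); they miss things now and then, are a little off and sometimes report something else, mostly with a low value. They report only what shows in the picture. A call takes as long as a camera call. They do not tell look-alikes from the thing itself.
- search_frame(label, picture): "xy" ([column, row] in pixels, amid what is visible of it).
- masks_of(label, picture): "region" (400x640 bool, what is visible of it) and "xy" ([column, row] in pixels, amid what is visible of it).
The state is a dict: "time_s": time; "joints": joint angles; "joint_velocities": joint speeds; "effort": joint torques, N m; "tcp_pos": TCP position; "ee_rot": TCP orientation; "wrist_force": force on the tool from outside, world axes, zero at the start; "moment": the same for the moment, N m; "gripper_width": opening from 0.0 (shut) to 1.0 (fully open); "gripper_force": force on a finger pad.
Only numpy, scipy, OpenCV 4.12 (cv2) and the standard library are available. Lean on these libraries where they do the work, as an engineer would, in place of code of your own. Each camera call takes 0.05 s, during which the arm holds its last target. There are 200 camera calls.

## Working session

There is one attempt and no reset: what is moved stays moved. The work goes in short steps, Python scripts to look and compute and a tool call to move; the robot and the scene stay as the last step left them, time stands still between calls to the robot, and variables do not carry over. Pictures are saved under pics/ and viewed, at most 10 in all, crops included, and the job is handed in when it is done.

Besides the shell and the picture viewer there is one more tool, called by a JSON object that holds its "api" and its "payload", one argument or row to a line. drive_tool: Moves the arm, as the interface text tells. Its arguments: {"type":"object","properties":{"rows":{"type":"array"}},"required":["rows"]}

```bash
mkdir -p pics; ls; cat > h.py <<'E'
import numpy as np, cv2
from station import *
def pts(c,mask=None):
    K=np.array([[c['fx'],0,c['cx']],[0,c['fy'],c['cy']],[0,0,1.]])
    z=c['z_map']; m=(z>0) if mask is None else (mask&(z>0))
    v,u=np.nonzero(m)
    n=cv2.undistortPoints(np.stack([u,v],1).astype(np.float64)[:,None],K,np.array(c['distortion'],float))[:,0]
    P=np.c_[n,np.ones(len(n))]*z[v,u][:,None]
    return (P-np.array(c['t']))@np.array(c['R']), u, v
def cloud(c):
    P,u,v=pts(c); W=np.full((400,640,3),np.nan); W[v,u]=P; return W
def save(c,name,crop=None,s=1):
    f=c['frame'][...,::-1]
    if crop: x0,y0,x1,y1=crop; f=f[y0:y1,x0:x1]
    cv2.imwrite('pics/'+name,cv2.resize(f,None,fx=s,fy=s,interpolation=cv2.INTER_CUBIC))
E
python3 - <<'E'
from h import *
import pickle
S=sense(); print({k:np.round(v,3).tolist() for k,v in S.items()})
cs={n:capture(n) for n in('scene','top')}
for n,c in cs.items():
    save(c,n+'0.png',s=1.25)
    W=cloud(c); print(n,c['R'],c['t'])
    for l in('hammer','caliper','tray','mallet','bench_block','punch_cup'):
        for d in masks_of(l,c):
            r=d['region']; print(n,l,round(d['p'],2),np.round(d['xy']),r.sum(),np.round(np.nanmedian(W[r],0),3))
pickle.dump(cs,open('c0.pkl','wb'))
E
```

```text
pics
{'time_s': 0.0, 'joints': [78.647, 22.091, 0.38, -0.029, -68.41, -14.816], 'joint_velocities': [0.012, -0.072, 0.026, 0.045, 0.01, -0.027], 'effort': [0.0, -39.067, 18.74, 4.22, 0.011, -0.0], 'tcp_pos': [0.275, 0.56, 0.24], 'ee_rot': [[0.897, -0.441, -0.001], [-0.441, -0.897, -0.002], [0.0, 0.002, -1.0]], 'wrist_force': [-0.304, -0.229, -0.308], 'moment': [-0.017, -0.019, -0.018], 'gripper_force': 0.0, 'gripper_width': 0.997}
scene [[ 0.8690641   0.4946978   0.00129292]
 [ 0.31798719 -0.5566205  -0.76750099]
 [-0.37896138  0.66741869 -0.64104646]] [-0.45491523 -0.09989209  1.48618219]
scene hammer 0.96 [226. 234.] 444 [ 0.328 -0.181  0.017]
scene hammer 0.75 [321. 162.] 282 [0.397 0.321 0.015]
scene caliper 0.91 [240. 275.] 435 [ 0.47  -0.298  0.005]
scene tray 0.56 [326. 222.] 4365 [ 0.595 -0.023  0.06 ]
scene mallet 0.82 [395. 172.] 531 [0.69  0.376 0.034]
scene bench_block 0.78 [310. 303.] 1135 [ 0.687 -0.288  0.019]
scene bench_block 0.52 [323. 165.] 279 [0.397 0.321 0.015]
scene punch_cup 0.81 [396. 234.] 739 [0.806 0.043 0.063]
scene punch_cup 0.47 [322. 221.] 4156 [ 0.595 -0.023  0.064]
top [[ 0.01377947 -0.99986258 -0.00921671]
 [-0.98574705 -0.01203814 -0.16780298]
 [ 0.16766896  0.01139758 -0.98577747]] [-0.0166327   0.55406878  1.06306556]
top hammer 0.74 [386. 291.] 628 [ 0.324 -0.171  0.02 ]
top hammer 0.66 [198. 255.] 661 [0.402 0.325 0.019]
top caliper 0.68 [433. 236.] 591 [ 0.464 -0.294  0.007]
top caliper 0.45 [312. 199.] 7383 [0.56  0.013 0.081]
top tray 0.81 [316. 200.] 7376 [0.56  0.013 0.081]
top mallet 0.91 [184. 159.] 1310 [0.682 0.379 0.039]
top mallet 0.29 [316. 197.] 7434 [0.56  0.013 0.08 ]
top punch_cup 0.76 [297. 115.] 754 [0.796 0.065 0.063]
top punch_cup 0.62 [195. 256.] 702 [0.405 0.326 0.019]
```

View pics/top0.png

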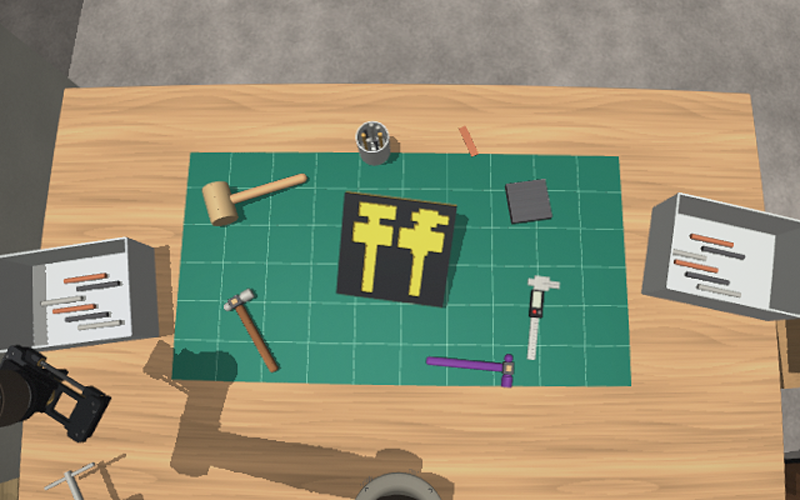

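View pics/scene0.png

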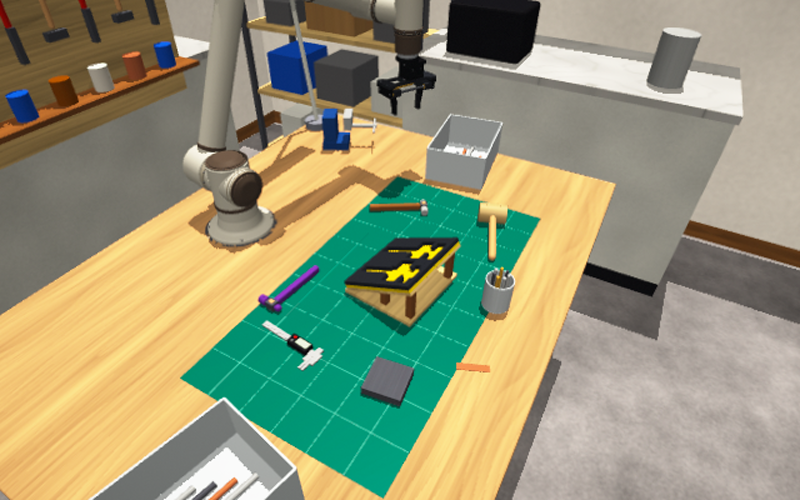

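The brown-handled, steel-headed hammer is at top px (198,255). The purple one at (386,291) is the look-alike to leave. The caliper is at (433,236) and the tray at (316,200). I'll confirm the hammer with one crop, then fit the poses.

```bash
cat > fit.py <<'E'
from h import *
from scipy.optimize import least_squares
from scipy.spatial import cKDTree
def R25(a): 
    c,s=np.cos(a),np.sin(a); return np.array([[c,0,s],[0,1,0],[-s,0,c]])
def Rz(a):
    c,s=np.cos(a),np.sin(a); return np.array([[c,-s,0],[s,c,0],[0,0,1.]])
H=[(-125,38,-9,9),(37,61,-40,30)]
C=[(-120,62,-8,8),(-30,30,-14,14),(40,54,-48,22)]
def grid(rects,d=1.5):
    P=[np.stack(np.meshgrid(np.arange(a,b+.1,d),np.arange(c,e+.1,d)),-1).reshape(-1,2) for a,b,c,e in rects]
    return np.concatenate(P)/1000
def sd(q,rects):  # distance outside union
    D=[]
    for a,b,c,e in np.array(rects)/1000:
        D.append(np.hypot(np.maximum(np.maximum(a-q[:,0],q[:,0]-b),0),np.maximum(np.maximum(c-q[:,1],q[:,1]-e),0)))
    return np.min(D,0)
def fit(xy,rects,x0):
    "xy cloud (m) -> x,y,yaw of model"
    G=grid(rects); T=cKDTree(xy)
    def f(p):
        r=Rz(p[2])[:2,:2]; q=(xy-p[:2])@r
        g=G@r.T+p[:2]
        return np.r_[sd(q,rects)/len(xy)**.5, T.query(g)[0]/len(G)**.5]*1000
    best=None
    for dy in np.r_[-.3,0,.3]:
        s=least_squares(f,[x0[0],x0[1],x0[2]+dy],loss='soft_l1',x_scale=[.01,.01,.1],diff_step=1e-4)
        if best is None or s.cost<best.cost: best=s
    return best.x,best.cost
E
python3 - <<'E'
from fit import *
import pickle
cs=pickle.load(open('c0.pkl','rb'))
save(cs['top'],'crop1.png',(160,215,460,310),2.6)
W={n:cloud(c) for n,c in cs.items()}
print(cs['top']['fx'])
# tools: points above mat near expected location
for nm,ctr,rects,yaw in(('hammer',(.402,.325),H,None),('caliper',(.464,-.294),C,0.)):
    for sel in(['top'],['scene'],['top','scene']):
        A=[]
        for n in sel:
            w=W[n]; m=(np.hypot(w[...,0]-ctr[0],w[...,1]-ctr[1])<.15)&(w[...,2]>.003 if nm=='caliper' else w[...,2]>.007)&(w[...,2]<.05)
            f=cs[n]['frame'].astype(int); m&=~((f[...,1]>f[...,0]+25)&(f[...,1]>f[...,2]+5)) # drop green
            A.append(w[m])
        A=np.concatenate(A)
        if nm=='hammer': 
            hd=np.array([.46,.345]); d=hd-A[:,:2].mean(0); y0=np.arctan2(d[1],d[0])
        else: y0=0
        print(nm,sel,len(A),'zq',np.round(np.percentile(A[:,2],[5,50,95]),4),end=' ')
        x,c=fit(A[:,:2],rects,[*A[:,:2].mean(0),y0]); print(np.round(x,4),np.degrees(x[2]).round(1),round(c,2))
# table plane check, tray
for n in W:
    w=W[n]; f=cs[n]['frame'].astype(int)
    g=(f[...,1]>f[...,0]+40); print(n,'mat z',np.nanpercentile(w[g][:,2],[10,50,90]).round(4))
    y=(f[...,0]>120)&(f[...,1]>110)&(f[...,2]<100)&(np.abs(f[...,0]-f[...,1])<45)&(np.hypot(w[...,0]-.56,w[...,1]-.013)<.18)&(w[...,2]>.03)
    P=w[y]; c=P.mean(0); nn=np.linalg.svd(P-c)[2][2]; nn*=np.sign(nn[2])
    k=np.abs((P-c)@nn)<.003; P=P[k]; c=P.mean(0); nn=np.linalg.svd(P-c)[2][2]; nn*=np.sign(nn[2])
    print(n,'yellow',len(P),c.round(4),'slope',np.degrees(np.arccos(nn[2])).round(2),'yaw',np.degrees(np.arctan2(-nn[1],-nn[0])).round(2), 'res',np.std((P-c)@nn).round(5))
    np.save(f'yel_{n}.npy',P)
E
```

```text
418.10650116489353
hammer ['top'] 605 zq [0.012  0.0196 0.0251] [0.4089 0.3313 0.5563] 31.9 1.22
hammer ['scene'] 220 zq [0.0087 0.0165 0.0235] [0.4122 0.3284 0.5436] 31.1 5.56
hammer ['top', 'scene'] 825 zq [0.0097 0.0188 0.0248] [0.4095 0.3307 0.5604] 32.1 1.05
caliper ['top'] 619 zq [0.0036 0.0081 0.0197] [ 0.4533 -0.295  -0.2423] -13.9 33.59
caliper ['scene'] 370 zq [0.0033 0.0113 0.0181] [ 0.4537 -0.2958 -0.2676] -15.3 42.06
caliper ['top', 'scene'] 989 zq [0.0034 0.0091 0.0194] [ 0.4527 -0.2953 -0.2664] -15.3 37.66
scene mat z [-0.0035 -0.0012  0.0013]
scene yellow 344 [ 0.5974 -0.0087  0.089 ] slope 22.9 yaw -2.88 res 0.00161
top mat z [-0.0021  0.0007  0.0035]
top yellow 2064 [0.5787 0.0072 0.0835] slope 24.99 yaw -6.93 res 0.00145
```

View pics/crop1.png

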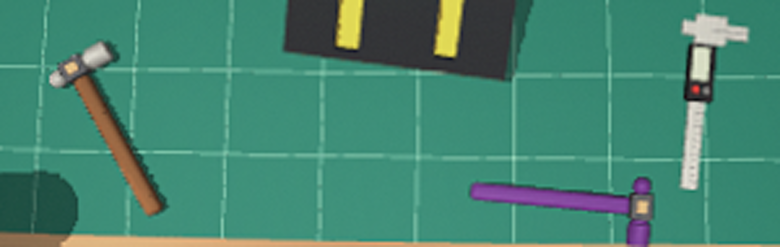

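The crop confirms it: the brown, steel-headed hammer has its head at crop (85,60). The caliper is at crop (700,90), jaws up. The purple hammer at (640,205) stays where it is. Next I'll redo the caliper fit with purple excluded and fit the pockets with the wall occlusion modelled.

```bash
cat > tray.py <<'E'
from fit import *
import pickle
PK={'hammer':[(-128,41,-12,12),(34,64,-43,33),(-22,22,-41,41)],'caliper':[(-123,65,-11,11),(-33,33,-17,17),(37,57,-51,25),(-22,22,-46,46)]}
def sdf(q,rects):
    D=[]
    for a,b,c,e in np.array(rects)/1000:
        dx=np.maximum(a-q[:,0],q[:,0]-b); dy=np.maximum(c-q[:,1],q[:,1]-e)
        D.append(np.minimum(np.maximum(dx,dy),0)+np.hypot(np.maximum(dx,0),np.maximum(dy,0)))
    return np.min(D,0)
def rays(c,u,v):
    K=np.array([[c['fx'],0,c['cx']],[0,c['fy'],c['cy']],[0,0,1.]])
    n=cv2.undistortPoints(np.stack([u,v],1).astype(float)[:,None],K,np.array(c['distortion'],float))[:,0]
    R=np.array(c['R']); return -R.T@np.array(c['t']), np.c_[n,np.ones(len(n))]@R
E
python3 - <<'E'
from tray import *
cs=pickle.load(open('c0.pkl','rb')); W={n:cloud(c) for n,c in cs.items()}
for sel in(['top'],['scene'],['top','scene']):
    A=[]
    for n in sel:
        w=W[n]; f=cs[n]['frame'].astype(int)
        m=(abs(w[...,0]-.464)<.15)&(w[...,1]<-.235)&(w[...,1]>-.36)&(w[...,0]>.345)&(w[...,0]<.56)&(w[...,2]>-.004)&(w[...,2]<.04)
        m&=~((f[...,1]>f[...,0]+20))&~((f[...,2]>f[...,1]+25))
        m=cv2.morphologyEx(m.astype(np.uint8),cv2.MORPH_OPEN,np.ones((2,2))).astype(bool)
        A.append(w[m])
    A=np.concatenate(A); x,c=fit(A[:,:2],C,[.463,-.295,-.08]); print('caliper',sel,len(A),x.round(4),np.degrees(x[2]).round(1),round(c,2), A[:,:2].min(0).round(3),A[:,:2].max(0).round(3))
Rs=R25(np.radians(-25))
for sel in(['top'],['scene'],['top','scene']):
    D=[]
    for n in sel:
        c=cs[n]; w=W[n]; hsv=cv2.cvtColor(c['frame'],cv2.COLOR_RGB2HSV)
        near=(np.hypot(w[...,0]-.57,w[...,1]-.013)<.16)&(w[...,2]>.02)
        y=near&(hsv[...,0]>20)&(hsv[...,0]<35)&(hsv[...,1]>130)&(hsv[...,2]>60)
        # restrict to face interior by eroding face region
        v,u=np.nonzero(near); o,d=rays(c,u,v); D.append((o,d,y[v,u].astype(float),w[v,u]))
        print(n,'yellow',y.sum())
    def res(p,full=False):
        # p: x,y,z of midpoint of home line, yaw, half separation
        R=Rz(p[3])@Rs; out=[];pl=[]
        for o,d,yy,w in D:
            ol=(o-p[:3])@R; dl=d@R
            def hit(h): 
                t=(h-ol[2])/dl[:,2]; return (ol+dl*t[:,None])[:,:2]
            q0,q1=hit(0),hit(.011)
            s=1
            occ=[np.maximum(sdf(q0-[0,sg*p[4]],PK[k]),sdf(q1-[0,sg*p[4]],PK[k])) for k,sg in(('hammer',1),('caliper',-1))]
            s=1/(1+np.exp(np.clip(np.min(occ,0)/.0012,-30,30)))
            inf=(q1[:,0]>-.14)&(q1[:,0]<.075)&(abs(q1[:,1])<.105)
            out.append((s-yy)*inf)
            fl=(s>.97)&(yy>0); pl.append(np.median(((w[fl]-p[:3])@R)[:,2]) if fl.any() else 0)
        if full: return [float((abs(o)).sum()) for o in out],pl
        return np.r_[np.concatenate(out),np.array(pl)*1000*3]
    best=None
    for x0 in(.56,.575,.59):
        s=least_squares(res,[x0,.01,.081,-.12,.052],x_scale=[.01,.01,.01,.1,.01],diff_step=1e-3)
        if best is None or s.cost<best.cost: best=s
    p=best.x; print(sel,p.round(4),np.degrees(p[3]).round(2),'cost',round(best.cost,1),res(p,True))
    R=Rz(p[3])@Rs
    for k,sg in(('hammer',1),('caliper',-1)): print(k,'home',(p[:3]+R@[0,sg*p[4],0]).round(4))
E
```

```text
Traceback (most recent call last):
  File "fit.py", line 20, in fit
    G=grid(rects); T=cKDTree(xy)
                     ~~~~~~~^^^^
  File "scipy/spatial/_ckdtree.pyx", line 560, in scipy.spatial._ckdtree.cKDTree.__init__
ValueError: data must be finite, check for nan or inf values
```

```bash
cat > est.py <<'E'
from tray import *
def caliper(cs):
    W={n:cloud(c) for n,c in cs.items()}
    for sel in(['top'],['scene'],['top','scene']):
        A=[]
        for n in sel:
            w=W[n]; f=cs[n]['frame'].astype(int)
            m=(w[...,1]<-.235)&(w[...,1]>-.36)&(w[...,0]>.345)&(w[...,0]<.56)&(w[...,2]>-.004)&(w[...,2]<.04)
            m&=~((f[...,1]>f[...,0]+20))&~((f[...,2]>f[...,1]+25))
            A.append(w[m])
        A=np.concatenate(A); x,c=fit(A[:,:2],C,[.463,-.295,-.08]); print('caliper',sel,len(A),x.round(4),np.degrees(x[2]).round(1),round(c,2), A[:,:2].min(0).round(3),A[:,:2].max(0).round(3))
def tray(cs):
    W={n:cloud(c) for n,c in cs.items()}
    Rs=R25(np.radians(-25))
    for sel in(['top'],['scene'],['top','scene']):
        D=[]
        for n in sel:
            c=cs[n]; w=W[n]; hsv=cv2.cvtColor(c['frame'],cv2.COLOR_RGB2HSV)
            near=(np.hypot(w[...,0]-.57,w[...,1]-.013)<.16)&(w[...,2]>.02)
            y=near&(hsv[...,0]>20)&(hsv[...,0]<35)&(hsv[...,1]>130)&(hsv[...,2]>60)
            v,u=np.nonzero(near); o,d=rays(c,u,v); D.append((o,d,y[v,u].astype(float),w[v,u]))
        def res(p,full=False):
            R=Rz(p[3])@Rs; out=[];pl=[]
            for o,d,yy,w in D:
                ol=(o-p[:3])@R; dl=d@R
                hit=lambda h:(ol+dl*((h-ol[2])/dl[:,2])[:,None])[:,:2]
                q0,q1=hit(0),hit(.011)
                occ=[np.maximum(sdf(q0-[0,sg*p[4]],PK[k]),sdf(q1-[0,sg*p[4]],PK[k])) for k,sg in(('hammer',1),('caliper',-1))]
                s=1/(1+np.exp(np.clip(np.min(occ,0)/.0012,-30,30)))
                inf=(q1[:,0]>-.14)&(q1[:,0]<.075)&(abs(q1[:,1])<.105)
                out.append((s-yy)*inf)
                fl=(s>.97)&(yy>0); pl.append(np.median(((w[fl]-p[:3])@R)[:,2]) if fl.any() else 0)
            if full: return [(round(float(abs(o).sum()),1),D[i][2].sum()) for i,o in enumerate(out)],pl
            return np.r_[np.concatenate(out),np.array(pl)*1000*3]
        best=None
        for x0 in(.56,.575,.59):
            s=least_squares(res,[x0,.01,.081,-.12,.052],x_scale=[.01,.01,.01,.1,.01],diff_step=1e-3)
            if best is None or s.cost<best.cost: best=s
        p=best.x; print('tray',sel,p.round(4),np.degrees(p[3]).round(2),'cost',round(best.cost,1),res(p,True))
        R=Rz(p[3])@Rs
        for k,sg in(('hammer',1),('caliper',-1)): print(k,'home',(p[:3]+R@[0,sg*p[4],0]).round(4))
E
python3 - <<'E'
from est import *
cs=pickle.load(open('c0.pkl','rb'))
caliper(cs); tray(cs)
E
```

```text
caliper ['top'] 623 [ 0.4583 -0.2956 -0.1221] -7.0 1.61 [ 0.347 -0.346] [ 0.519 -0.275]
caliper ['scene'] 452 [ 0.4591 -0.2972 -0.1376] -7.9 1.97 [ 0.345 -0.349] [ 0.517 -0.276]
caliper ['top', 'scene'] 1075 [ 0.4585 -0.2965 -0.1312] -7.5 1.15 [ 0.345 -0.349] [ 0.519 -0.275]
tray ['top'] [ 0.5849  0.0084  0.0862 -0.1168  0.0501] -6.69 cost 66.6 ([(360.9, np.float64(2591.0))], [np.float64(-8.507416587953855e-05)])
hammer home [0.5907 0.0581 0.0862]
caliper home [ 0.5791 -0.0414  0.0862]
tray ['scene'] [ 0.5896  0.0063  0.0871 -0.1054  0.0501] -6.04 cost 60.5 ([(186.1, np.float64(834.0))], [np.float64(-0.00023063852815622052)])
hammer home [0.5949 0.0561 0.0871]
caliper home [ 0.5844 -0.0435  0.0871]
tray ['top', 'scene'] [ 0.5854  0.0084  0.0853 -0.1141  0.0502] -6.54 cost 138.5 ([(363.2, np.float64(2591.0)), (190.1, np.float64(834.0))], [np.float64(0.0009788047487299537), np.float64(-0.00045576529039433375)])
hammer home [0.5911 0.0582 0.0853]
caliper home [ 0.5796 -0.0415  0.0853]
```

{"api": "drive_tool", "payload": {
  "rows": [
    [100, 13, -23, -12, 0, 0, 0.102],
    [100, 13, -23, -12, 0, 0, 0.102],
    [100, 13, -23, -12, 0, 0, 0.102],
    [100, 13, -23, -12, 0, 0, 0.102],
    [100, 13, -23, -12, 0, 0, 0.102]
  ]
}}

```text
time_s: 1.12
tcp_pos: [0.3411, 0.4449, 0.1812]
ee_rot: [[0.998, 0.059, 0.0], [0.059, -0.998, 0.0], [0.0, -0.0, -1.0]]
wrist_force: [0.8, 0.1, -0.3]
gripper_width: 1.004
gripper_force: 0.0
```

{"api": "drive_tool", "payload": {
  "rows": [
    [100, 13, -23, -12, 0, 0, 0.102],
    [100, 13, -23, -12, 0, 0, 0.102],
    [100, 13, -23, -12, 0, 0, 0.102],
    [100, 13, -23, -12, 0, 0, 0.102],
    [100, 13, -23, -12, 0, 0, 0.102]
  ]
}}

```text
time_s: 1.53
tcp_pos: [0.4062, 0.3299, 0.1213]
ee_rot: [[0.843, 0.538, 0.001], [0.538, -0.843, 0.001], [0.001, -0.0, -1.0]]
wrist_force: [-0.0, 0.3, 0.0]
gripper_width: 0.999
gripper_force: 0.0
```

{"api": "drive_tool", "payload": {
  "rows": [
    [100, 0, 0, 0, 0, 0, 0],
    [100, 0, 0, 0, 0, 0, 0]
  ]
}}

```text
time_s: 1.7
tcp_pos: [0.406, 0.3297, 0.1211]
ee_rot: [[0.847, 0.531, -0.001], [0.531, -0.847, -0.001], [-0.001, 0.001, -1.0]]
wrist_force: [0.0, -0.4, -0.4]
gripper_width: 0.995
gripper_force: 0.0
```

```bash
cat > plan.py <<'E'
from tray import *
from scipy.spatial.transform import Rotation as Ro
def grasp_R(Rt): # tool frame from thing frame: x same, y,z flipped
    return Rt@np.diag([1,-1,-1.])
def delta(pos,R):
    s=sense(); d=(np.array(pos)-s['tcp_pos'])*1000; w=Ro.from_matrix(R@np.array(s['ee_rot']).T).as_rotvec()
    print('t',round(s['time_s'],2),'tcp',np.round(s['tcp_pos'],4),'grip',round(s['gripper_width'],3),round(s['gripper_force'],1),'F',np.round(s['wrist_force'],1),'j',np.round(s['joints'],0)); print('shift mm',d.round(1),'rot',w.round(3))
E
python3 - <<'E'
from plan import *
delta([.4095,.3307,.06],grasp_R(Rz(.558)))
s=open('est.py').read().replace('>.345','>.325'); open('est.py','w').write(s)
import est; est.caliper(pickle.load(open('c0.pkl','rb')))
E
```

```text
t 1.7 tcp [0.406  0.3297 0.1211] grip 0.995 0.0 F [ 0.  -0.4 -0.4] j [ 57.  19. -23.   0. -48.  65.]
shift mm [  3.5   1.  -61.1] rot [ 0.001 -0.001 -0.002]
caliper ['top'] 652 [ 0.4555 -0.295  -0.1454] -8.3 5.3 [ 0.326 -0.346] [ 0.519 -0.236]
caliper ['scene'] 474 [ 0.4549 -0.2961 -0.1868] -10.7 12.06 [ 0.326 -0.349] [ 0.517 -0.235]
caliper ['top', 'scene'] 1126 [ 0.4547 -0.2958 -0.1765] -10.1 8.43 [ 0.326 -0.349] [ 0.519 -0.235]
```

{"api": "drive_tool", "payload": {
  "rows": [
    [100, 3, 1, -20, 0, 0, 0],
    [100, 0.5, 0, -20, 0, 0, 0],
    [100, 0, 0, -20, 0, 0, 0],
    [100, 0, 0, -20, 0, 0, 0],
    [100, 0, 0, -14, 0, 0, 0]
  ]
}}

```text
time_s: 2.12
tcp_pos: [0.4089, 0.3331, 0.0267]
ee_rot: [[0.845, 0.534, 0.0], [0.534, -0.845, 0.0], [0.0, -0.0, -1.0]]
wrist_force: [0.6, -0.1, -0.3]
gripper_width: 0.997
gripper_force: 0.0
```

{"api": "drive_tool", "payload": {
  "rows": [
    [100, 0, 0, -5, 0, 0, 0],
    [40, 0, 0, 0, 0, 0, 0],
    [0, 0, 0, 0, 0, 0, 0],
    [0, 0, 0, 0, 0, 0, 0],
    [0, 0, 0, 0, 0, 0, 0]
  ]
}}

```text
time_s: 2.53
tcp_pos: [0.4096, 0.3329, 0.0238]
ee_rot: [[0.845, 0.534, 0.002], [0.534, -0.845, 0.002], [0.002, -0.001, -1.0]]
wrist_force: [0.2, 0.6, 0.4]
gripper_width: 0.778
gripper_force: 0.0
```

{"api": "drive_tool", "payload": {
  "rows": [
    [0, 0, 0, 0, 0, 0, 0],
    [0, 0, 0, 0, 0, 0, 0],
    [0, 0, 0, 0, 0, 0, 0]
  ]
}}

```text
time_s: 2.78
tcp_pos: [0.4093, 0.3321, 0.023]
ee_rot: [[0.846, 0.534, 0.001], [0.534, -0.846, 0.001], [0.001, -0.0, -1.0]]
wrist_force: [-0.1, 0.3, 0.1]
gripper_width: 0.553
gripper_force: 0.0
```

{"api": "drive_tool", "payload": {
  "rows": [
    [0, 0, 0, 0, 0, 0, 0],
    [0, 0, 0, 0, 0, 0, 0],
    [0, 0, 0, 0, 0, 0, 0],
    [0, 0, 0, 0, 0, 0, 0],
    [0, 0, 0, 0, 0, 0, 0]
  ]
}}

```text
time_s: 3.2
tcp_pos: [0.4091, 0.3319, 0.0225]
ee_rot: [[0.846, 0.534, -0.0], [0.534, -0.846, 0.0], [0.0, -0.0, -1.0]]
wrist_force: [0.4, -0.4, -0.1]
gripper_width: 0.203
gripper_force: 30.0
```

{"api": "drive_tool", "payload": {
  "rows": [
    [0, 0, 0, 0, 0, 0, 0],
    [0, 0, 0, 0, 0, 0, 0],
    [0, 0, 0, 2, 0, 0, 0],
    [0, 0, 0, 4, 0, 0, 0],
    [0, 0, 0, 8, 0, 0, 0]
  ]
}}

```text
time_s: 3.62
tcp_pos: [0.4085, 0.331, 0.036]
ee_rot: [[0.846, 0.534, -0.002], [0.534, -0.846, -0.002], [-0.003, 0.001, -1.0]]
wrist_force: [0.1, -0.4, -1.3]
gripper_width: 0.204
gripper_force: 30.0
```

{"api": "drive_tool", "payload": {
  "rows": [
    [0, 0, 0, 16, 0, 0, 0],
    [0, 0, 0, 25, 0, 0, 0],
    [0, 0, 0, 25, 0, 0, 0],
    [0, 0, 0, 25, 0, 0, 0],
    [0, 0, 0, 25, 0, 0, 0]
  ]
}}

```text
time_s: 4.03
tcp_pos: [0.4088, 0.3315, 0.1543]
ee_rot: [[0.846, 0.534, -0.0], [0.534, -0.846, 0.0], [-0.0, -0.0, -1.0]]
wrist_force: [0.0, -0.5, -1.8]
gripper_width: 0.203
gripper_force: 30.0
```

```bash
python3 - <<'E'
from plan import *
R=Rz(-.114)@R25(np.radians(-25)); home=np.array([.591,.058,.0863])
# TCP 23 mm over the tool underside -> above home by 23 mm along normal
delta(home+R@[0,0,.103],grasp_R(R))
E
```

```text
t 4.03 tcp [0.4088 0.3315 0.1543] grip 0.203 30.0 F [ 0.  -0.5 -1.8] j [ 57.  17. -20.  -0. -52.  66.]
shift mm [ 138.9 -268.6   25.3] rot [ 0.099 -0.434 -0.666]
```

{"api": "drive_tool", "payload": {
  "rows": [
    [0, 14, -27, 12, 0.01, -0.043, -0.067],
    [0, 14, -27, 12, 0.01, -0.043, -0.067],
    [0, 14, -27, 8, 0.01, -0.043, -0.067],
    [0, 14, -27, 4, 0.01, -0.043, -0.067],
    [0, 14, -27, 2, 0.01, -0.043, -0.067]
  ]
}}

```text
time_s: 4.45
tcp_pos: [0.4795, 0.1957, 0.1923]
ee_rot: [[0.951, 0.218, 0.221], [0.22, -0.975, 0.015], [0.219, 0.035, -0.975]]
wrist_force: [0.5, -1.3, -2.2]
gripper_width: 0.203
gripper_force: 30.0
```

{"api": "drive_tool", "payload": {
  "rows": [
    [0, 14, -27, 0, 0.01, -0.044, -0.066],
    [0, 14, -27, 0, 0.01, -0.044, -0.066],
    [0, 14, -27, 0, 0.01, -0.044, -0.066],
    [0, 14, -27, 0, 0.01, -0.044, -0.066],
    [0, 13, -26, 0, 0.01, -0.044, -0.066]
  ]
}}

```text
time_s: 4.87
tcp_pos: [0.5483, 0.0619, 0.1915]
ee_rot: [[0.898, -0.115, 0.424], [-0.106, -0.993, -0.046], [0.427, -0.003, -0.904]]
wrist_force: [1.1, -1.6, 0.1]
gripper_width: 0.201
gripper_force: 30.0
```

{"api": "drive_tool", "payload": {
  "rows": [
    [0, 0, 0, 0, 0, 0, 0],
    [0, 0, 0, 0, 0, 0, 0]
  ]
}}

```text
time_s: 5.03
tcp_pos: [0.5473, 0.0605, 0.1903]
ee_rot: [[0.9, -0.115, 0.42], [-0.104, -0.993, -0.049], [0.423, -0.0, -0.906]]
wrist_force: [0.3, 0.1, -2.2]
gripper_width: 0.202
gripper_force: 30.0
```

```bash
python3 - <<'E'
from plan import *
import est
R=Rz(-.114)@R25(np.radians(-25)); home=np.array([.591,.058,.0863])
delta(home+R@[0,0,.103],grasp_R(R))
cs={n:capture(n) for n in('scene','top')}; pickle.dump(cs,open('c1.pkl','wb'))
s=sense(); T=np.array(s['tcp_pos']); Rt=np.array(s['ee_rot'])@np.diag([1,-1,-1.])
for n,c in cs.items():
    save(c,n+'1.png',(200,60,520,300),2.5)
    for d in masks_of('hammer',c)[:3]:
        P,_,_=pts(c,d['region']); q=(P-T)@Rt; print(n,round(d['p'],2),np.round(d['xy']),len(P),(np.percentile(q,[2,50,98],axis=0)*1000).round(1).tolist())
E
```

```text
t 5.03 tcp [0.5473 0.0605 0.1903] grip 0.202 30.0 F [ 0.3  0.1 -2.2] j [ 26.   8. -44.  40. -21.  22.]
shift mm [  0.5   2.5 -10.6] rot [-0.     0.001  0.001]
scene 0.85 [334. 174.] 271 [[-113.3, -43.3, -21.9], [39.6, -12.1, -8.0], [61.2, 16.8, 0.4]]
scene 0.83 [226. 233.] 441 [[-282.7, -327.2, -91.5], [-251.0, -267.6, -74.6], [-229.2, -150.6, -56.5]]
scene 0.33 [327. 221.] 4204 [[-139.3, -164.7, -216.7], [-8.5, -85.4, -114.8], [72.2, 56.2, -102.0]]
top 0.86 [295. 172.] 396 [[1.7, -40.3, -112.5], [47.1, -5.3, -1.4], [60.7, 23.2, 4.6]]
top 0.85 [388. 292.] 609 [[-281.4, -326.8, -82.6], [-252.4, -264.5, -69.6], [-229.8, -150.0, -52.8]]
```

```bash
cat > hand.py <<'E'
from plan import *
H3=[(-125,38,-9,9,0,20),(37,61,-40,30,0,24)]
C3=[(-120,62,-8,8,0,5),(-30,30,-14,14,0,16),(40,54,-48,22,0,5)]
def sd3(q,B):
    D=[]
    for b in np.array(B)/1000:
        lo,hi=b[::2],b[1::2]; d=np.maximum(lo-q,q-hi)
        D.append(np.linalg.norm(np.maximum(d,0),axis=1)+np.minimum(d.max(1),0))
    return np.min(D,0)
def pose_fit(P,B,Rg,pg,free,prior=(.006,.006,.006,.1,.1,.1)):
    "P world pts; guess frame Rg,pg (tool's own axes); free idx of [x,y,z,rx,ry,rz] in guess frame; robust"
    q=(P-pg)@Rg; free=list(free); pr=np.array(prior)[free]
    def full(p): z=np.zeros(6); z[free]=p; return z
    def f(p):
        z=full(p); r=Ro.from_rotvec(z[3:]).as_matrix()
        return np.r_[np.arctan(sd3((q-z[:3])@r,B)/.004)*4/np.sqrt(len(q))*8, p/pr]
    s=least_squares(f,np.zeros(len(free)),x_scale=pr,diff_step=1e-4)
    return full(s.x),s
def near(c,B,Rg,pg,m=.012):
    P,u,v=pts(c); q=(P-pg)@Rg; k=sd3(q,B)<m; return P[k],u[k],v[k]
E
python3 - <<'E'
from hand import *
cs=pickle.load(open('c1.pkl','rb'))
T=np.array([.5473,.0605,.1903]); 
s=sense(); T=np.array(s['tcp_pos']); Rt=np.array(s['ee_rot'])@np.diag([1,-1,-1.])
pg=T+Rt@[0,0,-.023]
for sel in(['top'],['scene'],['top','scene']):
    A=[]
    for n in sel:
        c=cs[n]
        P=pts(c,masks_of('hammer',c)[0]['region'])[0] if 0 else near(c,H3,Rt,pg)[0]
        q=(P-pg)@Rt; k=((abs(q[:,0])>.03)); A.append(P[k])
    A=np.concatenate(A); q=(A-pg)@Rt
    for free in([0,2,4],[0,1,2,4,5]):
        z,sl=pose_fit(A,H3,Rt,pg,free); print(sel,len(A),(q[:,0]<0).sum(),(z[:3]*1000).round(1),np.degrees(z[3:]).round(1),round(sl.cost,2))
E
```

```text
['top'] 317 0 [-0.3  0.  -5.1] [ 0.  -5.6  0. ] 104.57
['top'] 317 0 [-0.4 -4.7 -5.1] [ 0.  -5.6  2. ] 96.62
['scene'] 293 137 [-2.4  0.  -1.4] [0.  0.6 0. ] 164.31
['scene'] 293 137 [-2.5 -3.7 -1.5] [0.  0.5 0.2] 64.02
['top', 'scene'] 610 137 [-1.9  0.  -0.5] [ 0.  -0.2  0. ] 137.79
['top', 'scene'] 610 137 [-1.9 -3.7 -0.6] [ 0.  -0.1  0.2] 87.43
```

View pics/scene1.png

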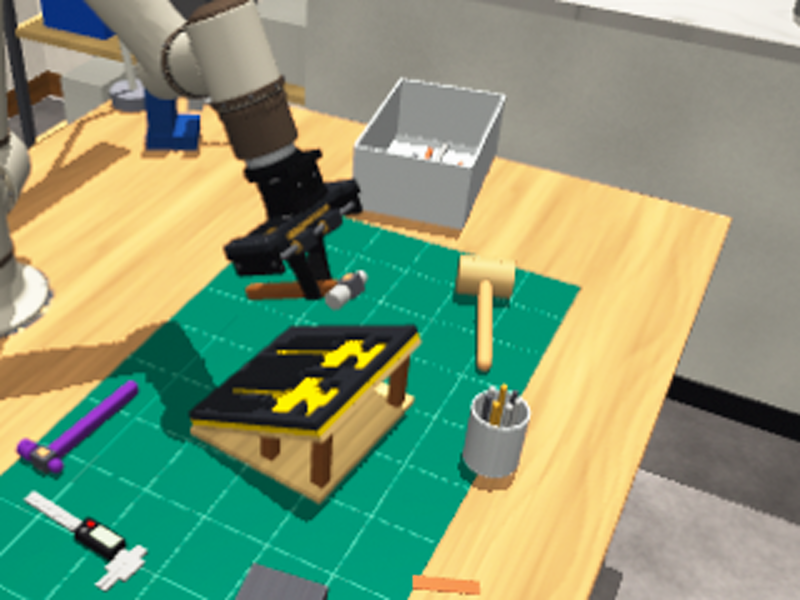

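The picture shows the hammer held level along the slope, head at (345,290), above the tray at (310,370). I'll come close above the pocket and then compare hammer and pocket in the same cameras.

{"api": "drive_tool", "payload": {
  "rows": [
    [0, 5.5, 0.5, -13, 0, 0, 0],
    [0, 5.5, 0.5, -13, 0, 0, 0],
    [0, 5.5, 0.5, -13, 0, 0, 0],
    [0, 5.5, 0.5, -13, 0, 0, 0],
    [0, 5.5, 0.5, -13, 0, 0, 0]
  ]
}}

```text
time_s: 5.65
tcp_pos: [0.5755, 0.0671, 0.133]
ee_rot: [[0.902, -0.111, 0.417], [-0.099, -0.994, -0.05], [0.42, 0.004, -0.907]]
wrist_force: [0.2, 3.5, -2.9]
gripper_width: 0.202
gripper_force: 30.0
```

{"api": "drive_tool", "payload": {
  "rows": [
    [0, 0, 0, 0, 0, 0, 0],
    [0, 0, 0, 0, 0, 0, 0]
  ]
}}

```text
time_s: 5.82
tcp_pos: [0.5765, 0.0663, 0.1338]
ee_rot: [[0.901, -0.114, 0.418], [-0.102, -0.994, -0.05], [0.421, 0.003, -0.907]]
wrist_force: [-0.7, -0.2, -1.8]
gripper_width: 0.202
gripper_force: 30.0
```

```bash
python3 - <<'E'
from hand import *
cs={n:capture(n) for n in('scene','top')}; pickle.dump(cs,open('c2.pkl','wb'))
R=Rz(-.114)@R25(np.radians(-25)); home=np.array([.591,.058,.0863])
s=sense(); T=np.array(s['tcp_pos']); print('TCP in home frame mm',((T-home)@R*1000).round(1))
delta(T,grasp_R(R))
a=cs['top']['frame'][130:260,240:400,::-1]; b=cs['scene']['frame'][140:270,260:420,::-1]
cv2.imwrite('pics/close2.png',cv2.resize(np.vstack([np.hstack([a,b])]),None,fx=2.5,fy=2.5,interpolation=cv2.INTER_CUBIC))
for n,c in cs.items():
    W=cloud(c); q=(W-home)@R*1000
    f=c['frame'].astype(int); sat=f.max(2)-f.min(2)
    m=(q[...,0]>25)&(q[...,0]<75)&(abs(q[...,1])<60)&(q[...,2]>18)&(q[...,2]<55)
    hd=m&(sat<40)&(f.max(2)>70)
    x=q[hd]; print(n,'head',len(x),np.percentile(x,[1,3,10,50,90,97,99],axis=0).round(1).tolist())
E
```

```text
TCP in home frame mm [ 6.5  7.1 50.4]
t 5.92 tcp [0.5765 0.0668 0.1347] grip 0.203 30.0 F [-0.7  0.5 -2. ] j [ 15.  14. -50.  76.  -9.  -5.]
shift mm [0. 0. 0.] rot [ 0.002 -0.    -0.001]
scene head 109 [[46.9, -35.4, 29.2], [48.4, -34.2, 30.4], [51.7, -33.3, 33.6], [63.3, -17.5, 44.0], [68.0, 16.1, 49.6], [68.9, 26.2, 50.4], [69.6, 26.5, 50.6]]
top head 196 [[41.5, -33.0, 38.5], [47.6, -32.2, 41.3], [49.6, -28.6, 44.2], [58.6, -5.2, 49.7], [66.3, 26.3, 53.2], [67.5, 32.0, 54.0], [68.0, 33.7, 54.7]]
```

View pics/close2.png

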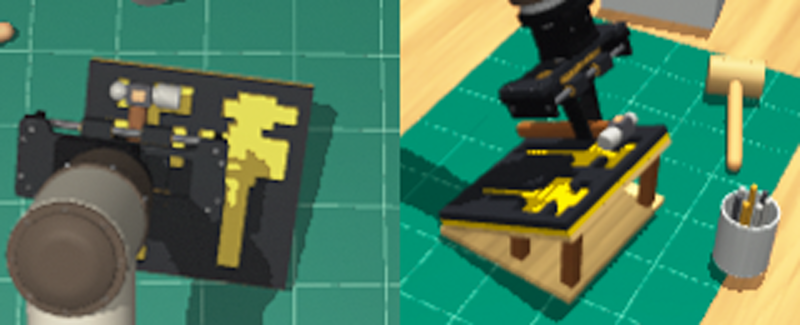

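The wrist (j5 = -9°) is at its range limit, so the arm can't reach the seat with the tool square to the slope. I'll lay the hammer back on the mat. Then I'll regrasp it with the gripper leaning about 15° towards the head, so the tool stays nearer vertical over the tray.

{"api": "drive_tool", "payload": {
  "rows": [
    [0, -5, 0.5, 11, 0, 0, 0],
    [0, -5, 1, 11, 0, 0, 0],
    [0, -5, 1, 13, 0, 0, 0],
    [0, -5, 1, 13, 0, 0, 0],
    [0, -5, 1, 13, 0, 0, 0]
  ]
}}

```text
time_s: 6.33
tcp_pos: [0.5518, 0.0719, 0.1949]
ee_rot: [[0.9, -0.113, 0.42], [-0.102, -0.994, -0.048], [0.423, 0.001, -0.906]]
wrist_force: [0.6, -0.1, -1.7]
gripper_width: 0.205
gripper_force: 30.0
```

```bash
python3 - <<'E'
from hand import *
delta([.45,.26,.10],grasp_R(Rz(-.114)))
E
```

```text
t 6.33 tcp [0.5518 0.0719 0.1949] grip 0.205 30.0 F [ 0.6 -0.1 -1.7] j [ 28.   8. -43.  38. -23.  22.]
shift mm [-101.8  188.1  -94.9] rot [ 0.05   0.434 -0.001]
```

{"api": "drive_tool", "payload": {
  "rows": [
    [0, -13, 24, 0, 0.006, 0.054, 0],
    [0, -13, 24, 0, 0.006, 0.054, 0],
    [0, -13, 24, 0, 0.006, 0.054, 0],
    [0, -13, 24, 0, 0.006, 0.054, 0],
    [0, -13, 24, -8, 0.006, 0.054, 0]
  ]
}}

```text
time_s: 6.75
tcp_pos: [0.4867, 0.1939, 0.1882]
ee_rot: [[0.98, -0.111, 0.163], [-0.109, -0.994, -0.016], [0.164, -0.002, -0.986]]
wrist_force: [1.0, 0.6, -1.4]
gripper_width: 0.202
gripper_force: 30.0
```

{"api": "drive_tool", "payload": {
  "rows": [
    [0, -13, 24, -22, 0.006, 0.054, 0],
    [0, -12, 22, -25, 0.007, 0.055, 0],
    [0, -12, 22, -25, 0.007, 0.055, 0],
    [0, 0, 0, -25, 0, 0, 0],
    [0, 0, 0, -25, 0, 0, 0]
  ]
}}

```text
time_s: 7.17
tcp_pos: [0.4502, 0.2616, 0.0636]
ee_rot: [[0.994, -0.11, 0.001], [-0.11, -0.994, 0.002], [0.0, -0.002, -1.0]]
wrist_force: [0.5, -0.0, -1.8]
gripper_width: 0.206
gripper_force: 30.0
```

{"api": "drive_tool", "payload": {
  "rows": [
    [0, 0, 0, -15, 0, 0, 0],
    [0, 0, 0, -10, 0, 0, 0],
    [0, 0, 0, 0, 0, 0, 0]
  ]
}}

```text
time_s: 7.42
tcp_pos: [0.4491, 0.2584, 0.0372]
ee_rot: [[0.994, -0.112, -0.004], [-0.112, -0.994, -0.004], [-0.003, 0.004, -1.0]]
wrist_force: [-0.5, -0.2, -1.3]
gripper_width: 0.206
gripper_force: 30.0
```

```bash
python3 - <<'E'
from hand import *
delta([.45,.26,.0235],grasp_R(Rz(-.114)))
E
```

```text
t 7.42 tcp [0.4491 0.2584 0.0372] grip 0.206 30.0 F [-0.5 -0.2 -1.3] j [ 48.  26. -28.   0. -36.  36.]
shift mm [  0.9   1.6 -13.7] rot [ 0.004 -0.004 -0.002]
```

{"api": "drive_tool", "payload": {
  "rows": [
    [0, 0, 0, -6, 0, 0, 0],
    [0, 0, 0, -4, 0, 0, 0],
    [0, 0, 0, -2, 0, 0, 0],
    [0, 0, 0, -1, 0, 0, 0],
    [0, 0, 0, 0, 0, 0, 0]
  ]
}}

```text
time_s: 7.83
tcp_pos: [0.4507, 0.2582, 0.0259]
ee_rot: [[0.994, -0.113, -0.0], [-0.113, -0.994, -0.002], [-0.0, 0.002, -1.0]]
wrist_force: [0.2, 0.0, -1.7]
gripper_width: 0.2
gripper_force: 30.0
```

{"api": "drive_tool", "payload": {
  "rows": [
    [50, 0, 0, 0, 0, 0, 0],
    [50, 0, 0, 0, 0, 0, 0],
    [50, 0, 0, 0, 0, 0, 0],
    [50, 0, 0, 0, 0, 0, 0],
    [50, 0, 0, 0, 0, 0, 0]
  ]
}}

```text
time_s: 8.25
tcp_pos: [0.4507, 0.2582, 0.0258]
ee_rot: [[0.994, -0.113, -0.0], [-0.113, -0.994, -0.003], [-0.0, 0.003, -1.0]]
wrist_force: [-0.5, -0.1, -0.6]
gripper_width: 0.461
gripper_force: 0.0
```

```bash
python3 - <<'E'
from hand import *
T=np.array(sense()['tcp_pos'])
R=Rz(-.114)@R25(np.radians(0))
th=np.radians(15); Rg=R@R25(th)  # tool frame leaning to head
print(grasp_R(Rg)[:,2])
delta([T[0],T[1],.026],grasp_R(Rg))
E
```

```text
[-0.25713906  0.0294415  -0.96592583]
t 8.25 tcp [0.4507 0.2582 0.0258] grip 0.461 0.0 F [-0.5 -0.1 -0.6] j [ 48.  27. -29.   0. -34.  36.]
shift mm [0.  0.  0.2] rot [ 0.032  0.26  -0.001]
```

{"api": "drive_tool", "payload": {
  "rows": [
    [50, 0, 0, 2, 0.01, 0.087, 0],
    [50, 0, 0, 0, 0.011, 0.087, 0],
    [50, 0, 0, -3, 0.011, 0.086, 0],
    [0, 0, 0, 0, 0, 0, 0],
    [0, 0, 0, 0, 0, 0, 0]
  ]
}}

```text
time_s: 8.67
tcp_pos: [0.4514, 0.2577, 0.024]
ee_rot: [[0.96, -0.114, -0.257], [-0.111, -0.993, 0.029], [-0.258, 0.001, -0.966]]
wrist_force: [-0.7, -0.3, 0.1]
gripper_width: 0.421
gripper_force: 0.0
```

{"api": "drive_tool", "payload": {
  "rows": [
    [0, 0, 0, 0, 0, 0, 0],
    [0, 0, 0, 0, 0, 0, 0],
    [0, 0, 0, 0, 0, 0, 0],
    [0, 0, 0, 0, 0, 0, 0],
    [0, 0, 0, 0, 0, 0, 0]
  ]
}}

```text
time_s: 9.08
tcp_pos: [0.4496, 0.2581, 0.0248]
ee_rot: [[0.96, -0.112, -0.258], [-0.108, -0.994, 0.028], [-0.26, 0.001, -0.966]]
wrist_force: [-1.9, 0.2, 0.4]
gripper_width: 0.204
gripper_force: 30.0
```

```bash
python3 - <<'E'
from hand import *
s=sense();T=np.array(s['tcp_pos']); print(T,np.round(s['ee_rot'],3).tolist(),s['gripper_width'],s['gripper_force'],s['joints'])
cs={n:capture(n) for n in('scene','top')}; pickle.dump(cs,open('c3.pkl','wb'))
g=np.array(T)-[0,0,T[2]]
for sel in(['top'],['scene'],['top','scene']):
    A=[]
    for n in sel:
        w=cloud(cs[n]); f=cs[n]['frame'].astype(int)
        q=(w-g)@Rz(-.114)
        m=(q[...,2]>.006)&(q[...,2]<.03)&(q[...,0]>-.15)&(q[...,0]<.08)&(abs(q[...,1])<.06)&~((q[...,0]>-.035)&(q[...,0]<.035))
        m&=~((f[...,1]>f[...,0]+25)&(f[...,1]>f[...,2]+5))
        A.append(w[m])
    A=np.concatenate(A); z,sl=pose_fit(A,H3,Rz(-.114),g,[0,1,2,5]); print(sel,len(A),(z[:3]*1000).round(1),np.degrees(z[3:]).round(1),round(sl.cost,1))
E
```

```text
[0.4496459  0.25806973 0.02479499] [[0.96, -0.112, -0.258], [-0.108, -0.994, 0.028], [-0.26, 0.001, -0.966]] 0.20383287157182892 29.995923936367035 [ 41.02055871  32.26026236 -15.10828826 -13.68151204 -53.78568878
  51.75536689]
['top'] 265 [-0.8 -1.8 -0.2] [ 0.   0.  -0.3] 75.0
['scene'] 134 [ 0.2 -1.1 -2.2] [0.  0.  0.2] 104.3
['top', 'scene'] 399 [ 0.  -1.3 -0.7] [ 0.   0.  -0.1] 92.3
```

{"api": "drive_tool", "payload": {
  "rows": [
    [0, 0, 0, 3, 0, 0, 0],
    [0, 0, 0, 8, 0, 0, 0],
    [0, 0, 0, 20, 0, 0, 0],
    [0, 0, 0, 30, 0, 0, 0],
    [0, 0, 0, 30, 0, 0, 0]
  ]
}}

```text
time_s: 9.6
tcp_pos: [0.4503, 0.2576, 0.1163]
ee_rot: [[0.959, -0.113, -0.259], [-0.109, -0.994, 0.027], [-0.26, 0.002, -0.965]]
wrist_force: [0.5, 0.6, -1.4]
gripper_width: 0.204
gripper_force: 30.0
```

{"api": "drive_tool", "payload": {
  "rows": [
    [0, 0, 0, 30, 0, 0, 0],
    [0, 0, 0, 30, 0, 0, 0],
    [0, 0, 0, 15, 0, 0, 0]
  ]
}}

```text
time_s: 9.85
tcp_pos: [0.4521, 0.2586, 0.1951]
ee_rot: [[0.961, -0.112, -0.252], [-0.107, -0.994, 0.032], [-0.254, -0.004, -0.967]]
wrist_force: [0.5, 0.6, -2.1]
gripper_width: 0.206
gripper_force: 30.0
```

```bash
cat >> hand.py <<'E'
YAW=-.115; RT=Rz(YAW)@R25(np.radians(-25)); RG=grasp_R(RT@R25(np.radians(15)))
HH=np.array([.591,.0595,.0865])
def rel(home): # TCP in home frame
    s=sense(); print('TCP in home mm',((np.array(s['tcp_pos'])-home)@RT*1000).round(1))
E
python3 - <<'E'
from hand import *
delta(HH+RT@[0,0,.0845],RG); print(RT[:,2])
E
```

```text
t 9.85 tcp [0.4521 0.2586 0.1951] grip 0.206 30.0 F [ 0.5  0.6 -2.1] j [ 41.  20.  -6. -11. -74.  47.]
shift mm [ 103.4 -195.   -32. ] rot [-0.053 -0.428 -0.004]
[-0.41982678  0.04849405  0.90630779]
```

{"api": "drive_tool", "payload": {
  "rows": [
    [0, 13, -24.5, 0, -0.007, -0.054, 0],
    [0, 13, -24.5, 0, -0.007, -0.054, 0],
    [0, 13, -24.5, 0, -0.007, -0.054, 0],
    [0, 13, -24.5, 0, -0.007, -0.054, 0],
    [0, 13, -24.5, 0, -0.007, -0.054, 0]
  ]
}}

```text
time_s: 10.27
tcp_pos: [0.516, 0.1344, 0.1913]
ee_rot: [[0.994, -0.113, 0.013], [-0.113, -0.994, -0.006], [0.013, 0.005, -1.0]]
wrist_force: [0.8, 0.7, -1.7]
gripper_width: 0.204
gripper_force: 30.0
```

{"api": "drive_tool", "payload": {
  "rows": [
    [0, 13, -24.5, 0, -0.006, -0.053, -0.001],
    [0, 13, -24.5, -10, -0.006, -0.053, -0.001],
    [0, 12, -23.5, -10, -0.006, -0.053, -0.001],
    [0, 0, 0, -10, 0, 0, 0],
    [0, 0, 0, 0, 0, 0, 0]
  ]
}}

```text
time_s: 10.68
tcp_pos: [0.5513, 0.0608, 0.1586]
ee_rot: [[0.979, -0.12, 0.162], [-0.117, -0.993, -0.026], [0.164, 0.007, -0.986]]
wrist_force: [-1.0, 0.2, -2.6]
gripper_width: 0.206
gripper_force: 30.0
```

```bash
python3 - <<'E'
from hand import *
delta(HH+RT@[0,0,.0425],RG); rel(HH)
E
```

```text
t 10.68 tcp [0.5513 0.0608 0.1586] grip 0.206 30.0 F [-1.   0.2 -2.6] j [ 26.  16. -26.   8. -41.  51.]
shift mm [ 21.8   0.7 -33.5] rot [ 0.006 -0.01   0.005]
TCP in home mm [-5.4 -3.2 82. ]
```

Plenty of wrist margin now (j5 = -41°). I'll go down to about 7 mm above the face and compare there.

{"api": "drive_tool", "payload": {
  "rows": [
    [0, 5, 0, -7, 0.002, -0.004, 0.002],
    [0, 5, 0, -7, 0.002, -0.003, 0.002],
    [0, 5, 0, -7, 0.001, -0.003, 0.001],
    [0, 5, 0.5, -7, 0, 0, 0],
    [0, 2, 0, -5.5, 0, 0, 0]
  ]
}}

```text
time_s: 11.1
tcp_pos: [0.5764, 0.0642, 0.1261]
ee_rot: [[0.978, -0.111, 0.177], [-0.11, -0.994, -0.018], [0.178, -0.002, -0.984]]
wrist_force: [0.2, -0.4, -1.2]
gripper_width: 0.205
gripper_force: 30.0
```

{"api": "drive_tool", "payload": {
  "rows": [
    [0, 0, 0, 0, 0, 0, 0],
    [0, 0, 0, 0, 0, 0, 0]
  ]
}}

```text
time_s: 11.27
tcp_pos: [0.5754, 0.0636, 0.1264]
ee_rot: [[0.978, -0.112, 0.176], [-0.11, -0.994, -0.019], [0.177, -0.001, -0.984]]
wrist_force: [-0.7, -0.5, -1.9]
gripper_width: 0.201
gripper_force: 30.0
```

```bash
cat > chk.py <<'E'
from hand import *
def chk(tag,home,B,lim):
    cs={n:capture(n) for n in('scene','top')}; pickle.dump(cs,open(tag+'.pkl','wb'))
    delta(home+RT@[0,0,.0245],RG); rel(home)
    s=sense(); T=np.array(s['tcp_pos']); Rt=np.array(s['ee_rot'])@np.diag([1,-1,-1.])@R25(np.radians(-15)); pg=T+Rt@[0,0,-.0245]
    for sel in(['top'],['scene'],['top','scene']):
        A=[]
        for n in sel:
            P,u,v=near(cs[n],B,Rt,pg,.01); q=(P-pg)@Rt; f=cs[n]['frame'][v,u].astype(int)
            k=((q[:,0]>lim[0])|(q[:,0]<lim[1]))&(((P-home)@RT)[:,2]>.0135)&(f.max(1)>70); A.append(P[k])
        A=np.concatenate(A)
        if len(A)<20: continue
        z,sl=pose_fit(A,B,Rt,pg,[0,1,2,4,5]); print(sel,len(A),(z[:3]*1000).round(1),np.degrees(z[3:]).round(1),round(sl.cost,1))
    a=cs['top']['frame'][130:260,240:400,::-1]; b=cs['scene']['frame'][140:270,260:420,::-1]
    cv2.imwrite(f'pics/{tag}.png',cv2.resize(np.hstack([a,b]),None,fx=2.5,fy=2.5,interpolation=cv2.INTER_CUBIC))
E
python3 -c "
from chk import *
chk('c4',HH,H3,(.036,-.03))"
```

```text
t 11.37 tcp [0.5756 0.0637 0.1272] grip 0.203 30.0 F [-0.6 -0.2 -2.2] j [ 25.  20. -26.   9. -36.  52.]
shift mm [  5.1  -3.  -18.5] rot [-0.001  0.005 -0.003]
TCP in home mm [ 2.9  2.4 43.5]
['top'] 356 [-0.6  0.2 -0.3] [0.  0.4 0.6] 80.5
['scene'] 228 [-0.8  0.1 -2.1] [0.  0.2 0.1] 64.3
['top', 'scene'] 584 [-0.9  0.1 -0.8] [0.  0.4 0.2] 81.2
```

View pics/c4.png

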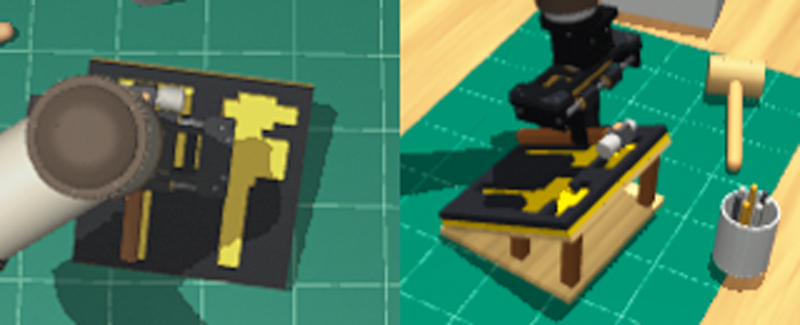

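Top view: the handle (130,230) shows a yellow strip only on its right, so the hammer is about 4 mm too far left (+y). That agrees with the numbers, and I'll correct it.

```bash
sed -i 's/^HH=.*/HH=np.array([.592,.0576,.0868])/' hand.py; python3 - <<'E'
from hand import *
delta(HH+RT@[.0008,0,.0385],RG); rel(HH)
# direct image comparison: head pixels vs. pocket prediction in both cameras
cs=pickle.load(open('c4.pkl','rb'))
def proj(c,X):
    K=np.array([[c['fx'],0,c['cx']],[0,c['fy'],c['cy']],[0,0,1.]]); r=cv2.Rodrigues(np.array(c['R']))[0]
    return cv2.projectPoints(np.ascontiguousarray(X,float),r,np.array(c['t']),K,np.array(c['distortion'],float))[0][:,0]
s=sense(); Rt=np.array(s['ee_rot'])@np.diag([1,-1,-1.])@R25(np.radians(-15)); pg=np.array(s['tcp_pos'])+Rt@[0,0,-.0245]
out=[]
for n,h,x0,y0 in(('top',[.5907,.0581,.0862],270,140),('scene',[.592,.0576,.0868],310,155)):
    c=cs[n]; S=6; im=cv2.resize(c['frame'][y0:y0+66,x0:x0+66,::-1],None,fx=S,fy=S,interpolation=cv2.INTER_CUBIC)
    def draw(X,col): cv2.polylines(im,[np.round((proj(c,np.array(X))-[x0,y0]+.5)*S).astype(int)],True,col,1)
    for b in PK['hammer']: draw([np.array(h)+RT@(np.array([a,d,11])/1000) for a,d in((b[0],b[2]),(b[1],b[2]),(b[1],b[3]),(b[0],b[3]))],(0,0,255))
    for b in PK['caliper']: draw([np.array(h)+RT@(np.array([a,d-100.2,11])/1000) for a,d in((b[0],b[2]),(b[1],b[2]),(b[1],b[3]),(b[0],b[3]))],(0,0,255))
    for b in H3: draw([pg+Rt@(np.array([a,d,b[5]])/1000) for a,d in((b[0],b[2]),(b[1],b[2]),(b[1],b[3]),(b[0],b[3]))],(255,255,0))
    out.append(im)
cv2.imwrite('pics/ov.png',np.hstack(out))
E
```

```text
t 11.37 tcp [0.5756 0.0637 0.1272] grip 0.203 30.0 F [-0.6 -0.2 -2.2] j [ 25.  20. -26.   9. -36.  52.]
shift mm [ 0.9 -4.3 -5.2] rot [-0.001  0.005 -0.003]
TCP in home mm [ 1.7  4.2 43.8]
```

View pics/ov.png

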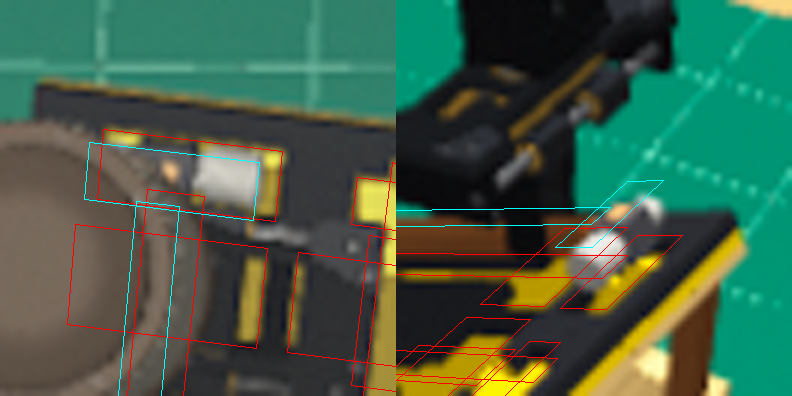

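The overlay shows the pocket fit (red) matching the top image: head slot at (195,175), notches at (250,300). In the scene view hammer and pocket are shifted alike, which is a calibration offset. So I trust the top fit, correct about (-2,-4) mm in the home frame, and descend.

{"api": "drive_tool", "payload": {
  "rows": [
    [0, -0.2, -2, -2.5, 0, 0.002, -0.002],
    [0, -0.2, -2, -3, 0, 0.003, -0.001],
    [0, 0, 0, 0, 0, 0, 0],
    [0, 0, 0, 0, 0, 0, 0]
  ]
}}

```text
time_s: 11.7
tcp_pos: [0.575, 0.0593, 0.1214]
ee_rot: [[0.978, -0.115, 0.172], [-0.114, -0.993, -0.019], [0.173, -0.001, -0.985]]
wrist_force: [0.5, 0.0, -0.7]
gripper_width: 0.204
gripper_force: 30.0
```

```bash
sed -i 's/^HH=.*/HH=np.array([.591,.0579,.0865])/' hand.py; python3 -c "
from chk import *
chk('c5',HH,H3,(.036,-.03))"
```

```text
t 11.8 tcp [0.5752 0.0595 0.1217] grip 0.206 30.0 F [ 1.1  0.  -0.4] j [ 24.  20. -26.   9. -36.  52.]
shift mm [  5.5  -0.4 -13. ] rot [-0.001  0.     0.   ]
TCP in home mm [ 0.5 -0.2 38.6]
['top'] 345 [-0.3  0.2  0. ] [0.  0.2 0.3] 80.5
['scene'] 234 [-0.7 -0.2 -1.6] [0.  0.2 0.1] 68.7
['top', 'scene'] 579 [-0.6 -0.2 -0.5] [0.  0.3 0.1] 80.7
```

{"api": "drive_tool", "payload": {
  "rows": [
    [0, 0.8, 0, -1.8, 0, 0, 0],
    [0, 0.8, 0, -1.8, 0, 0, 0],
    [0, 0.4, 0, -0.9, 0, 0, 0],
    [0, 0, 0, 0, 0, 0, 0]
  ]
}}

```text
time_s: 12.13
tcp_pos: [0.5771, 0.0596, 0.1167]
ee_rot: [[0.978, -0.115, 0.172], [-0.113, -0.993, -0.019], [0.173, -0.001, -0.985]]
wrist_force: [-0.7, 0.3, -1.3]
gripper_width: 0.205
gripper_force: 30.0
```

{"api": "drive_tool", "payload": {
  "rows": [
    [0, 0.6, 0, -1.4, 0, 0, 0],
    [0, 0.6, 0, -1.3, 0, 0, 0],
    [0, 0, 0, 0, 0, 0, 0]
  ]
}}

```text
time_s: 12.38
tcp_pos: [0.5783, 0.0595, 0.114]
ee_rot: [[0.978, -0.115, 0.172], [-0.113, -0.993, -0.019], [0.173, -0.001, -0.985]]
wrist_force: [0.6, -0.2, -1.4]
gripper_width: 0.207
gripper_force: 30.0
```

```bash
python3 -c "
from chk import *
chk('c6',HH,H3,(.036,-.03))"
```

```text
t 12.48 tcp [0.5783 0.0596 0.1142] grip 0.203 30.0 F [-0.  0. -2.] j [ 24.  21. -26.   9. -35.  52.]
shift mm [ 2.4 -0.5 -5.5] rot [-0.001 -0.     0.   ]
TCP in home mm [ 0.1  0.2 30.6]
['top'] 336 [ 0.3  0.  -0.1] [0.  0.4 0.3] 84.3
['scene'] 183 [-0.4 -0.1 -2. ] [ 0.   0.2 -0. ] 66.2
['top', 'scene'] 519 [-0.1 -0.1 -0.6] [0.  0.5 0. ] 86.2
```

{"api": "drive_tool", "payload": {
  "rows": [
    [0, 0.8, 0, -1.8, 0, 0, 0],
    [0, 0.8, 0, -1.8, 0, 0, 0],
    [0, 0, 0, 0, 0, 0, 0]
  ]
}}

```text
time_s: 12.73
tcp_pos: [0.5798, 0.0595, 0.1103]
ee_rot: [[0.978, -0.115, 0.172], [-0.113, -0.993, -0.019], [0.173, -0.001, -0.985]]
wrist_force: [0.3, -0.2, -2.9]
gripper_width: 0.201
gripper_force: 30.0
```

{"api": "drive_tool", "payload": {
  "rows": [
    [0, 0.4, 0, -0.9, 0, 0, 0],
    [0, 0, 0, 0, 0, 0, 0]
  ]
}}

```text
time_s: 12.9
tcp_pos: [0.5803, 0.0595, 0.1096]
ee_rot: [[0.978, -0.115, 0.172], [-0.113, -0.993, -0.019], [0.173, -0.001, -0.985]]
wrist_force: [-0.1, 0.8, -2.2]
gripper_width: 0.201
gripper_force: 30.0
```

{"api": "drive_tool", "payload": {
  "rows": [
    [0, 0.4, 0, -0.9, 0, 0, 0],
    [0, 0, 0, 0, 0, 0, 0]
  ]
}}

```text
time_s: 13.07
tcp_pos: [0.5807, 0.0596, 0.1088]
ee_rot: [[0.978, -0.115, 0.172], [-0.113, -0.993, -0.019], [0.173, -0.001, -0.985]]
wrist_force: [0.1, -0.2, -1.5]
gripper_width: 0.206
gripper_force: 30.0
```

{"api": "drive_tool", "payload": {
  "rows": [
    [0, 0.3, 0, -0.6, 0, 0, 0],
    [0, 0, 0, 0, 0, 0, 0]
  ]
}}

```text
time_s: 13.23
tcp_pos: [0.5811, 0.0596, 0.1084]
ee_rot: [[0.978, -0.115, 0.172], [-0.113, -0.993, -0.019], [0.173, -0.001, -0.985]]
wrist_force: [-0.8, 0.2, -1.0]
gripper_width: 0.203
gripper_force: 30.0
```

{"api": "drive_tool", "payload": {
  "rows": [
    [0, 0.3, 0, -0.6, 0, 0, 0],
    [0, 0, 0, 0, 0, 0, 0]
  ]
}}

```text
time_s: 13.4
tcp_pos: [0.5812, 0.0596, 0.1082]
ee_rot: [[0.978, -0.115, 0.172], [-0.113, -0.993, -0.019], [0.173, -0.001, -0.985]]
wrist_force: [-2.9, 1.1, 2.3]
gripper_width: 0.206
gripper_force: 30.0
```

Contact with the floor (about 4 N). Release with a limited opening so the fingers stay inside the notches.

{"api": "drive_tool", "payload": {
  "rows": [
    [38, 0, 0, 0, 0, 0, 0],
    [38, 0, 0, 0, 0, 0, 0],
    [38, 0, 0, 0, 0, 0, 0],
    [38, 0, 0, 0, 0, 0, 0]
  ]
}}

```text
time_s: 13.73
tcp_pos: [0.5817, 0.0597, 0.1079]
ee_rot: [[0.978, -0.115, 0.173], [-0.113, -0.993, -0.019], [0.174, -0.001, -0.985]]
wrist_force: [-1.0, -0.5, -1.1]
gripper_width: 0.361
gripper_force: 0.0
```

{"api": "drive_tool", "payload": {
  "rows": [
    [38, -1, 0, 5, 0, 0, 0],
    [38, -1, 0, 10, 0, 0, 0],
    [38, -2, 0, 20, 0, 0, 0],
    [38, -3, 0, 30, 0, 0, 0],
    [38, -5, 0, 35, 0, 0, 0]
  ]
}}

```text
time_s: 14.15
tcp_pos: [0.5685, 0.0593, 0.2082]
ee_rot: [[0.979, -0.115, 0.169], [-0.113, -0.993, -0.02], [0.171, 0.0, -0.985]]
wrist_force: [0.4, 1.1, 0.5]
gripper_width: 0.379
gripper_force: 0.0
```

{"api": "drive_tool", "payload": {
  "rows": [
    [60, -20, -30, 20, 0, 0.05, 0],
    [80, -20, -30, 0, 0, 0.05, 0],
    [90, -20, -30, 0, 0, 0.05, 0],
    [90, -20, -30, 0, 0, 0.024, 0],
    [90, -15, -30, 0, 0, 0, 0]
  ]
}}

```text
time_s: 14.57
tcp_pos: [0.4739, -0.0914, 0.2291]
ee_rot: [[0.994, -0.113, 0.001], [-0.113, -0.993, -0.018], [0.003, 0.018, -1.0]]
wrist_force: [0.0, -0.8, 0.4]
gripper_width: 0.676
gripper_force: 0.0
```

{"api": "drive_tool", "payload": {
  "rows": [
    [90, -10, -40, 0, 0, 0.05, 0],
    [90, -5, -40, -10, 0, 0.05, 0],
    [90, 0, -40, -20, 0, 0.05, 0],
    [90, 0, -40, -20, 0, 0.05, 0]
  ]
}}

```text
time_s: 14.9
tcp_pos: [0.4597, -0.2469, 0.1824]
ee_rot: [[0.975, -0.107, -0.196], [-0.113, -0.993, -0.019], [-0.193, 0.041, -0.98]]
wrist_force: [0.9, 0.8, 0.1]
gripper_width: 0.886
gripper_force: 0.0
```

```bash
cat > seat.py <<'E'
from hand import *
def seat(tag,home,B,z0=.012):
    cs={n:capture(n) for n in('scene','top')}; pickle.dump(cs,open(tag+'.pkl','wb'))
    for n,c in cs.items():
        P,u,v=near(c,B,RT,home,.008); f=c['frame'][v,u].astype(int)
        hsv=cv2.cvtColor(c['frame'],cv2.COLOR_RGB2HSV)[v,u]
        yl=(hsv[:,0]>20)&(hsv[:,0]<35)&(hsv[:,1]>130)
        A=P[~yl&(f.max(1)>70)]; z,sl=pose_fit(A,B,RT,home,[0,1,2,4,5]); print(n,len(A),(z[:3]*1000).round(1),np.degrees(z[3:]).round(1),round(sl.cost,1))
    return cs
E
python3 - <<'E'
from seat import *
cs=seat('c7',HH,H3)
import est
est.caliper(cs)
save(cs['top'],'seat_h.png',(240,130,460,290),3.6)
c=cs['top']; w=cloud(c); f=c['frame'].astype(int)
delta([.4585,-.2965,.1],grasp_R(Rz(-.13)@R25(np.radians(15))))
E
```

```text
scene 315 [ 0.9  0.8 -2.4] [0.  0.2 0.3] 56.7
top 737 [ 0.5 -1.6 -0.8] [0.  0.2 0.2] 98.8
caliper ['top'] 387 [ 0.4316 -0.2876 -0.0805] -4.6 26.19 [ 0.326 -0.324] [ 0.554 -0.236]
caliper ['scene'] 485 [ 0.4556 -0.2967 -0.1838] -10.5 9.79 [ 0.326 -0.348] [ 0.518 -0.235]
caliper ['top', 'scene'] 872 [ 0.4547 -0.2952 -0.168 ] -9.6 10.88 [ 0.326 -0.348] [ 0.554 -0.235]
t 15.0 tcp [ 0.458  -0.2483  0.1766] grip 0.891 0.0 F [ 0.  -0.  -0.3] j [ -9.  20. -14.   3. -67.  91.]
shift mm [  0.5 -48.2 -76.6] rot [ 0.047  0.05  -0.018]
```

View pics/seat_h.png

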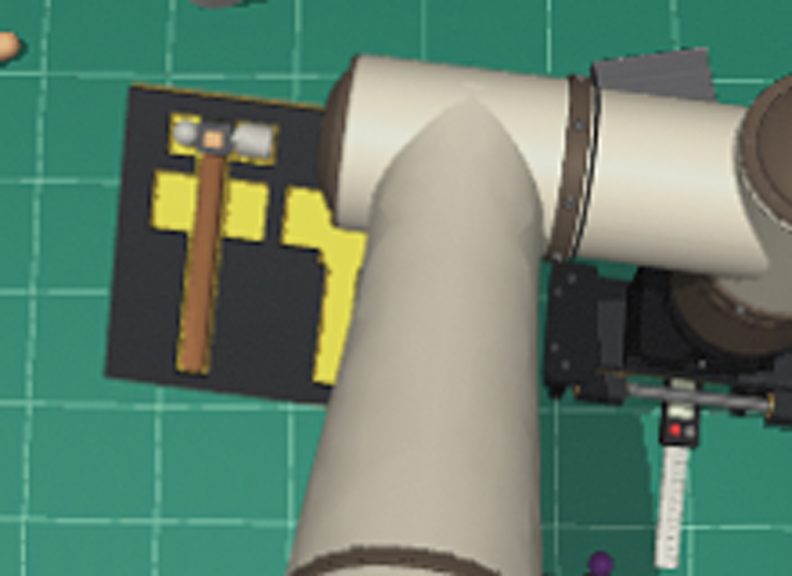

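The hammer is seated: yellow margins show evenly round the head (220,140) and on both sides of the handle (190,370). For the caliper I'll refine the fit on the first, unobstructed images.

```bash
python3 - <<'E'
from hand import *
cs=pickle.load(open('c0.pkl','rb'))
for sel in(['top'],['scene'],['top','scene']):
    A=[]
    for n in sel:
        w=cloud(cs[n]); f=cs[n]['frame'].astype(int)
        m=(w[...,1]<np.where(w[...,0]<.40,-.268,-.24))&(w[...,1]>-.36)&(w[...,0]>.325)&(w[...,0]<.56)&(w[...,2]>-.004)&(w[...,2]<.04)
        m&=~(f[...,1]>f[...,0]+20)&~(f[...,2]>f[...,1]+25); A.append(w[m])
    A=np.concatenate(A); x,c=fit(A[:,:2],C,[.4585,-.296,-.13]); print(sel,len(A),x.round(4),round(c,2),A[:,:2].min(0).round(3))
    z,sl=pose_fit(A,C3,Rz(-.13),np.array([.4585,-.296,0]),[0,1,2,5]); print('  3d',(z[:3]*1000).round(1),(z[5]-.13).round(3),round(sl.cost,1))
E
```

```text
['top'] 646 [ 0.4565 -0.2952 -0.1151] 1.19 [ 0.336 -0.346]
  3d [-1.5 -1.2  1.2] -0.124 74.4
['scene'] 461 [ 0.4579 -0.2969 -0.1338] 1.8 [ 0.338 -0.349]
  3d [-3.4  0.3 -1.4] -0.136 60.7
['top', 'scene'] 1107 [ 0.4571 -0.2963 -0.1289] 0.91 [ 0.336 -0.349]
  3d [-3.3 -0.4  0.4] -0.12 83.1
```

{"api": "drive_tool", "payload": {
  "rows": [
    [90, 0, -16, -20, 0.016, 0.016, -0.003],
    [90, 0, -16, -20, 0.016, 0.017, -0.003],
    [90, 0, -16, -20, 0.015, 0.017, -0.004],
    [90, 0, 0, -20, 0, 0, 0],
    [90, 0, 0, 0, 0, 0, 0]
  ]
}}

```text
time_s: 15.42
tcp_pos: [0.4573, -0.2925, 0.0977]
ee_rot: [[0.96, -0.118, -0.254], [-0.114, -0.993, 0.032], [-0.256, -0.002, -0.967]]
wrist_force: [0.5, -0.5, -0.6]
gripper_width: 0.899
gripper_force: 0.0
```

```bash
python3 - <<'E'
from hand import *
delta([.4568,-.2962,.024],grasp_R(Rz(-.122)@R25(np.radians(15))))
E
```

```text
t 15.42 tcp [ 0.4573 -0.2925  0.0977] grip 0.899 0.0 F [ 0.5 -0.5 -0.6] j [-14.  29. -13.   2. -62.  97.]
shift mm [ -0.5  -3.7 -73.7] rot [-0.002  0.003 -0.003]
```

{"api": "drive_tool", "payload": {
  "rows": [
    [90, -0.5, -3.5, -20, 0, 0.003, -0.003],
    [90, 0, 0, -20, 0, 0, 0],
    [90, 0, 0, -20, 0, 0, 0],
    [70, 0, 0, -9, 0, 0, 0],
    [50, 0, 0, -4, 0, 0, 0]
  ]
}}

```text
time_s: 15.83
tcp_pos: [0.4589, -0.2958, 0.0277]
ee_rot: [[0.961, -0.118, -0.252], [-0.114, -0.993, 0.03], [-0.253, 0.0, -0.967]]
wrist_force: [0.0, -0.5, 0.2]
gripper_width: 0.821
gripper_force: 0.0
```

{"api": "drive_tool", "payload": {
  "rows": [
    [40, 0, 0, 0, 0, 0, 0],
    [0, 0, 0, 0, 0, 0, 0],
    [0, 0, 0, 0, 0, 0, 0],
    [0, 0, 0, 0, 0, 0, 0],
    [0, 0, 0, 0, 0, 0, 0]
  ]
}}

```text
time_s: 16.25
tcp_pos: [0.4593, -0.2966, 0.0283]
ee_rot: [[0.961, -0.119, -0.249], [-0.115, -0.993, 0.029], [-0.251, 0.0, -0.968]]
wrist_force: [0.3, -0.3, 1.3]
gripper_width: 0.459
gripper_force: 0.0
```

{"api": "drive_tool", "payload": {
  "rows": [
    [0, 0, 0, 0, 0, 0, 0],
    [0, 0, 0, 0, 0, 0, 0],
    [0, 0, 0, 0, 0, 0, 0]
  ]
}}

```text
time_s: 16.5
tcp_pos: [0.459, -0.2964, 0.0278]
ee_rot: [[0.961, -0.119, -0.251], [-0.115, -0.993, 0.03], [-0.252, 0.0, -0.968]]
wrist_force: [-0.3, 2.4, 1.7]
gripper_width: 0.319
gripper_force: 30.0
```

{"api": "drive_tool", "payload": {
  "rows": [
    [42, 0, 0, 0, 0, 0, 0],
    [42, 0, 0, 0, 0, 0, 0],
    [42, -1.5, 0, -1.5, 0, 0, 0],
    [42, 0, 0, -1.5, 0, 0, 0],
    [42, 0, 0, 0, 0, 0, 0]
  ]
}}

```text
time_s: 16.92
tcp_pos: [0.4569, -0.2964, 0.024]
ee_rot: [[0.96, -0.119, -0.252], [-0.115, -0.993, 0.03], [-0.254, -0.0, -0.967]]
wrist_force: [0.2, -0.5, 0.5]
gripper_width: 0.417
gripper_force: 0.0
```

Position is now right with no contact force; close again and lift.

{"api": "drive_tool", "payload": {
  "rows": [
    [0, 0, 0, 0, 0, 0, 0],
    [0, 0, 0, 0, 0, 0, 0],
    [0, 0, 0, 0, 0, 0, 0],
    [0, 0, 0, 0, 0, 0, 0]
  ]
}}

```text
time_s: 17.25
tcp_pos: [0.4573, -0.2965, 0.0244]
ee_rot: [[0.961, -0.119, -0.251], [-0.115, -0.993, 0.03], [-0.253, 0.0, -0.968]]
wrist_force: [-0.1, -0.3, -0.8]
gripper_width: 0.313
gripper_force: 30.0
```

{"api": "drive_tool", "payload": {
  "rows": [
    [0, 0, 0, 3, 0, 0, 0],
    [0, 0, 0, 7, 0, 0, 0],
    [0, 0, 0, 15, 0, 0, 0],
    [0, 0, 0, 25, 0, 0, 0],
    [0, 0, 0, 25, 0, 0, 0]
  ]
}}

```text
time_s: 17.67
tcp_pos: [0.4568, -0.2963, 0.1002]
ee_rot: [[0.96, -0.119, -0.253], [-0.115, -0.993, 0.031], [-0.254, -0.0, -0.967]]
wrist_force: [1.0, -1.4, -1.7]
gripper_width: 0.311
gripper_force: 30.0
```

{"api": "drive_tool", "payload": {
  "rows": [
    [0, 0, 0, 30, 0, 0, 0],
    [0, 0, 0, 30, 0, 0, 0],
    [0, 0, 0, 30, 0, 0, 0],
    [0, 0, 0, 15, 0, 0, 0]
  ]
}}

```text
time_s: 18.0
tcp_pos: [0.4585, -0.2971, 0.2092]
ee_rot: [[0.962, -0.119, -0.245], [-0.115, -0.993, 0.027], [-0.246, 0.002, -0.969]]
wrist_force: [1.3, 1.1, -1.2]
gripper_width: 0.322
gripper_force: 30.0
```

```bash
echo "HC=np.array([.5795,-.0415,.0865])" >> hand.py; python3 - <<'E'
from hand import *
delta(HC+RT@[0,0,.085],RG)
E
```

```text
t 18.0 tcp [ 0.4585 -0.2971  0.2092] grip 0.322 30.0 F [ 1.3  1.1 -1.2] j [-15.  22.  -6.   2. -76.  97.]
shift mm [ 85.3 259.7 -45.6] rot [-0.047 -0.421  0.004]
```

{"api": "drive_tool", "payload": {
  "rows": [
    [0, 8.5, 26, 0, -0.005, -0.042, 0],
    [0, 8.5, 26, 0, -0.005, -0.042, 0],
    [0, 8.5, 26, 0, -0.005, -0.042, 0],
    [0, 8.5, 26, 0, -0.005, -0.042, 0.001],
    [0, 8.5, 26, 0, -0.005, -0.042, 0.001]
  ]
}}

```text
time_s: 18.42
tcp_pos: [0.4998, -0.1653, 0.2053]
ee_rot: [[0.992, -0.118, -0.041], [-0.118, -0.993, 0.005], [-0.041, -0.0, -0.999]]
wrist_force: [0.8, -0.1, -1.2]
gripper_width: 0.32
gripper_force: 30.0
```

{"api": "drive_tool", "payload": {
  "rows": [
    [0, 8.5, 26, 0, -0.005, -0.042, 0.001],
    [0, 8.5, 26, 0, -0.005, -0.042, 0.001],
    [0, 8.5, 26, -15, -0.005, -0.042, 0],
    [0, 8.5, 26, -15, -0.004, -0.042, 0],
    [0, 8.5, 26, -15, -0.004, -0.042, 0]
  ]
}}

```text
time_s: 18.83
tcp_pos: [0.5425, -0.035, 0.1602]
ee_rot: [[0.979, -0.115, 0.169], [-0.114, -0.993, -0.017], [0.17, -0.003, -0.985]]
wrist_force: [0.4, -0.3, -1.2]
gripper_width: 0.315
gripper_force: 30.0
```

{"api": "drive_tool", "payload": {
  "rows": [
    [0, 0, 0, 0, 0, 0, 0],
    [0, 0, 0, 0, 0, 0, 0]
  ]
}}

```text
time_s: 19.0
tcp_pos: [0.5411, -0.0355, 0.1589]
ee_rot: [[0.98, -0.113, 0.163], [-0.111, -0.994, -0.018], [0.164, -0.0, -0.986]]
wrist_force: [-0.5, -0.5, -1.9]
gripper_width: 0.317
gripper_force: 30.0
```

```bash
python3 -c "
from chk import *
chk('c8',HC,C3,(.034,-.034))
delta(HC+RT@[0,0,.0425],RG)"
```

```text
t 19.1 tcp [ 0.5425 -0.0366  0.1603] grip 0.312 30.0 F [-0.4 -0.8 -1.9] j [ 15.  14. -26.   5. -40.  64.]
shift mm [ 26.7  -3.8 -51.6] rot [-0.002 -0.006  0.   ]
TCP in home mm [-2.6  0.7 82.6]
['top'] 148 [-3.7 -0.7  1.2] [ 0.   0.8 -0. ] 52.5
['scene'] 162 [-3.6 -0.8 -0.9] [ 0.   0.5 -0.2] 53.1
['top', 'scene'] 310 [-3.6 -0.9 -0.1] [0.  1.3 0.1] 63.9
t 19.1 tcp [ 0.5425 -0.0366  0.1603] grip 0.312 30.0 F [-0.4 -0.8 -1.9] j [ 15.  14. -26.   5. -40.  64.]
shift mm [ 19.1  -2.9 -35.2] rot [-0.002 -0.006  0.   ]
```

```bash
python3 - <<'E'
from hand import *
def ext(cs,Rt,pg,tag):
    for n,c in cs.items():
        P,u,v=near(c,[(-135,75,-60,30,0,8)],Rt,pg,.002); q=(P-pg)@Rt*1000; f=c['frame'][v,u].astype(int)
        w=(f.min(1)>95)&(f.max(1)-f.min(1)<45); q=q[w]
        b=q[abs(q[:,1])<8]; j=q[(q[:,0]>30)&((q[:,1]<-22)|(q[:,1]>14))]
        print(tag,n,len(q),'beam x',np.sort(b[:,0])[[0,2,5,-6,-3,-1]].round(1) if len(b)>8 else len(b),'jaw x',np.percentile(j[:,0],[3,50,97]).round(1) if len(j) else 0,'y',np.sort(q[:,1])[[0,3,-4,-1]].round(1))
ext(pickle.load(open('c0.pkl','rb')),Rz(-.122),np.array([.4568,-.2962,0]),'table')
s=sense(); Rt=np.array(s['ee_rot'])@np.diag([1,-1,-1.])@R25(np.radians(-15)); pg=np.array(s['tcp_pos'])+Rt@[0,0,-.0245]
ext(pickle.load(open('c8.pkl','rb')),Rt,pg,'hand')
E
```

```text
table scene 286 beam x [-120.5 -118.8 -117.2   58.7   59.9   60.4] jaw x [36.9 46.4 53.7] y [-47.3 -44.7  21.8  24. ]
table top 448 beam x [-122.  -121.3 -120.3   58.7   61.    62. ] jaw x [36.6 45.2 55.6] y [-48.1 -45.5  22.2  23.5]
hand scene 154 beam x [-120.3 -113.7 -108.8   55.3   56.9   58.5] jaw x [34.3 46.8 54.7] y [-48.3 -46.5  17.7  20.6]
hand top 132 beam x [-123.7 -121.2 -120.   -72.6  -71.8  -70.4] jaw x [41.1 47.1 49.8] y [-48.3 -47.2   6.4   6.8]
```

{"api": "drive_tool", "payload": {
  "rows": [
    [0, 5, -0.7, -9, -0.001, -0.003, 0],
    [0, 5, -0.7, -9, -0.001, -0.003, 0],
    [0, 5, -0.7, -9, 0, 0, 0],
    [0, 5, -0.7, -8, 0, 0, 0],
    [0, 0, 0, 0, 0, 0, 0]
  ]
}}

```text
time_s: 19.52
tcp_pos: [0.5621, -0.04, 0.1218]
ee_rot: [[0.979, -0.117, 0.167], [-0.115, -0.993, -0.021], [0.169, 0.001, -0.986]]
wrist_force: [-0.4, -0.6, -3.1]
gripper_width: 0.317
gripper_force: 30.0
```

```bash
python3 -c "
from chk import *
chk('c9',HC,C3,(.034,-.034))"
```

```text
t 19.62 tcp [ 0.5623 -0.0397  0.1235] grip 0.317 30.0 F [ 0.3 -0.7 -1.9] j [ 14.  19. -27.   6. -36.  64.]
shift mm [  6.9  -0.6 -14.8] rot [ 0.    -0.003  0.001]
TCP in home mm [-0.1 -0.2 40.9]
['top'] 150 [-3.   0.2  0.5] [0.  0.7 0.3] 69.5
['scene'] 159 [-2.4 -2.3  0.5] [ 0. -1. -0.] 63.7
['top', 'scene'] 309 [-2.6 -1.9  1.5] [ 0.   0.2 -0.4] 75.7
```

View pics/c9.png

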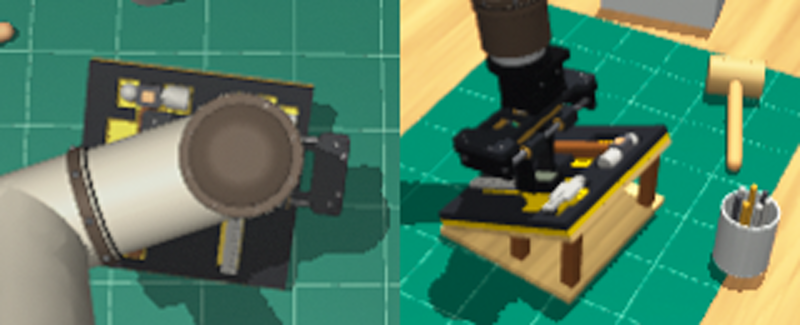

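```bash
cat > ext2.py <<'E'
from hand import *
def ext2(pk):
    cs=pickle.load(open(pk,'rb'))
    for n,home in(('top',np.array([.5791,-.0414,.0862])),('scene',np.array([.5844,-.0435,.0871]))):
        c=cs[n]; P,u,v=pts(c); q=(P-home)@RT*1000; f=c['frame'][v,u].astype(int); sat=f.max(1)-f.min(1)
        k=(q[:,0]>-135)&(q[:,0]<75)&(q[:,1]>-60)&(q[:,1]<30)&(q[:,2]>-4)&(q[:,2]<28)&(f.max(1)>80)&(sat<45); q=q[k]
        b=q[(q[:,0]<-55)&(abs(q[:,1])<16)]; j=q[q[:,0]>33]
        if len(b)>8: print(n,'beam',len(b),'y',np.percentile(b[:,1],[3,50,97]).round(1),'x',np.sort(b[:,0])[[0,2,5]].round(1),'z',np.median(b[:,2]).round(1))
        if len(j)>8: print(n,'jaw',len(j),'y',np.sort(j[:,1])[[0,3,-4,-1]].round(1),'x',np.percentile(j[:,0],[3,50,97]).round(1),'z',np.median(j[:,2]).round(1))
E
python3 -c "
from ext2 import *
ext2('c9.pkl')"
```

```text
top beam 145 y [-10.6  -2.3   5.9] x [-124.2 -123.3 -121.8] z 22.4
top jaw 34 y [-54.  -50.5  18.   27.6] x [41.  58.6 65.2] z 11.6
scene beam 65 y [-9.1 -1.9 14.7] x [-125.9 -124.1 -119.3] z 21.1
scene jaw 82 y [-46.4 -45.6  21.3  28.5] x [34.3 43.4 53.3] z 19.9
```

{"api": "drive_tool", "payload": {
  "rows": [
    [0, 1.6, 0.4, -1, 0, -0.003, 0],
    [0, 1.6, 0.4, -1, 0, 0, 0],
    [0, 0, 0, 0, 0, 0, 0],
    [0, 0, 0, 0, 0, 0, 0]
  ]
}}

```text
time_s: 19.95
tcp_pos: [0.5656, -0.0383, 0.1228]
ee_rot: [[0.978, -0.115, 0.175], [-0.113, -0.993, -0.02], [0.176, -0.001, -0.984]]
wrist_force: [-0.7, -0.7, -2.4]
gripper_width: 0.317
gripper_force: 30.0
```

```bash
python3 -c "
from chk import *
from ext2 import *
chk('c10',HC,C3,(.034,-.034))
ext2('c10.pkl')"
```

```text
t 20.05 tcp [ 0.5656 -0.0383  0.1228] grip 0.321 30.0 F [ 0.6  0.9 -1.4] j [ 14.  19. -27.   6. -35.  64.]
shift mm [  3.6  -2.  -14.1] rot [-0.     0.002  0.   ]
TCP in home mm [ 2.5  1.5 38.9]
['top'] 144 [-1.  -1.1  2.9] [ 0.  -0.   0.6] 59.7
['scene'] 156 [-0.2 -1.1 -0.2] [ 0.   0.2 -0.4] 47.7
['top', 'scene'] 300 [-0.6 -1.6  0.5] [ 0.   0.9 -0.6] 67.6
top beam 127 y [-6.5  0.6  7.8] x [-119.5 -118.5 -117.9] z 20.8
top jaw 34 y [-51.4 -46.8  15.8  28. ] x [47.3 58.5 67. ] z 12.2
scene beam 63 y [-5.9 -1.6 13.1] x [-132.  -122.1 -119.9] z 20.2
scene jaw 96 y [-46.3 -45.3  22.8  29.7] x [35.3 46.1 56.9] z 19.9
```

{"api": "drive_tool", "payload": {
  "rows": [
    [0, 0.5, -0.3, -2, 0, 0, 0],
    [0, 0.6, -0.2, -1.9, 0, 0, 0],
    [0, 0, 0, 0, 0, 0, 0]
  ]
}}

```text
time_s: 20.3
tcp_pos: [0.5664, -0.039, 0.1181]
ee_rot: [[0.978, -0.115, 0.174], [-0.114, -0.993, -0.02], [0.175, -0.0, -0.985]]
wrist_force: [-0.3, 0.5, -1.1]
gripper_width: 0.317
gripper_force: 30.0
```

{"api": "drive_tool", "payload": {
  "rows": [
    [0, 0.6, 0, -1.3, 0, 0, 0],
    [0, 0.6, 0, -1.3, 0, 0, 0],
    [0, 0, 0, 0, 0, 0, 0]
  ]
}}

```text
time_s: 20.55
tcp_pos: [0.5678, -0.039, 0.1156]
ee_rot: [[0.978, -0.115, 0.174], [-0.114, -0.993, -0.02], [0.175, -0.0, -0.985]]
wrist_force: [-0.2, 0.3, -1.4]
gripper_width: 0.317
gripper_force: 30.0
```

```bash
python3 -c "
from chk import *
from ext2 import *
chk('c11',HC,C3,(.034,-.034))
ext2('c11.pkl')"
```

```text
t 20.65 tcp [ 0.5678 -0.039   0.1159] grip 0.319 30.0 F [ 0.2 -1.  -2.4] j [ 14.  20. -27.   6. -34.  64.]
shift mm [ 1.4 -1.4 -7.2] rot [-0.     0.002  0.   ]
TCP in home mm [ 1.6  1.2 31.6]
['top'] 65 [-0.8 -2.7  3.3] [ 0.  -0.1 -0.5] 39.5
['top', 'scene'] 65 [-0.8 -2.7  3.3] [ 0.  -0.1 -0.5] 39.5
top beam 121 y [-6.7  0.   7.2] x [-122.5 -119.9 -118.6] z 13.5
top jaw 29 y [-51.5 -50.3  15.8  23.3] x [37.7 54.1 68. ] z 11.2
scene beam 55 y [-7.8 -2.   7.7] x [-126.5 -123.7 -118.1] z 13.0
scene jaw 104 y [-52.4 -46.4  21.5  24.2] x [34.7 46.2 59.5] z 12.1
```

{"api": "drive_tool", "payload": {
  "rows": [
    [0, 0.8, -0.1, -1.8, 0, 0, 0],
    [0, 0.8, -0.1, -1.8, 0, 0, 0],
    [0, 0, 0, 0, 0, 0, 0]
  ]
}}

```text
time_s: 20.9
tcp_pos: [0.5693, -0.0392, 0.1119]
ee_rot: [[0.978, -0.115, 0.174], [-0.114, -0.993, -0.02], [0.175, -0.0, -0.985]]
wrist_force: [0.1, -0.8, -1.0]
gripper_width: 0.32
gripper_force: 30.0
```

{"api": "drive_tool", "payload": {
  "rows": [
    [0, 0.4, 0, -0.9, 0, 0, 0],
    [0, 0, 0, 0, 0, 0, 0]
  ]
}}

```text
time_s: 21.07
tcp_pos: [0.5698, -0.0392, 0.1113]
ee_rot: [[0.978, -0.115, 0.174], [-0.113, -0.993, -0.02], [0.175, -0.0, -0.985]]
wrist_force: [-0.4, -0.8, -0.8]
gripper_width: 0.312
gripper_force: 30.0
```

{"api": "drive_tool", "payload": {
  "rows": [
    [0, 0.4, 0, -0.9, 0, 0, 0],
    [0, 0, 0, 0, 0, 0, 0]
  ]
}}

```text
time_s: 21.23
tcp_pos: [0.5702, -0.0392, 0.1105]
ee_rot: [[0.978, -0.115, 0.174], [-0.113, -0.993, -0.02], [0.175, -0.0, -0.984]]
wrist_force: [0.2, -0.0, -1.1]
gripper_width: 0.32
gripper_force: 30.0
```

{"api": "drive_tool", "payload": {
  "rows": [
    [0, 0.4, 0, -0.8, 0, 0, 0],
    [0, 0, 0, 0, 0, 0, 0]
  ]
}}

```text
time_s: 21.4
tcp_pos: [0.5706, -0.0391, 0.1097]
ee_rot: [[0.978, -0.115, 0.174], [-0.113, -0.993, -0.02], [0.175, -0.0, -0.984]]
wrist_force: [-0.4, -0.4, -1.2]
gripper_width: 0.316
gripper_force: 30.0
```

{"api": "drive_tool", "payload": {
  "rows": [
    [0, 0.3, 0, -0.6, 0, 0, 0],
    [0, 0, 0, 0, 0, 0, 0]
  ]
}}

```text
time_s: 21.57
tcp_pos: [0.5709, -0.0392, 0.1091]
ee_rot: [[0.978, -0.115, 0.174], [-0.113, -0.993, -0.02], [0.175, -0.0, -0.984]]
wrist_force: [-0.1, 0.3, -2.0]
gripper_width: 0.315
gripper_force: 30.0
```

{"api": "drive_tool", "payload": {
  "rows": [
    [0, 0.3, 0, -0.6, 0, 0, 0],
    [0, 0, 0, 0, 0, 0, 0]
  ]
}}

```text
time_s: 21.73
tcp_pos: [0.5713, -0.0392, 0.1086]
ee_rot: [[0.978, -0.115, 0.174], [-0.113, -0.993, -0.02], [0.176, -0.0, -0.984]]
wrist_force: [0.2, 0.3, -0.3]
gripper_width: 0.316
gripper_force: 30.0
```

{"api": "drive_tool", "payload": {
  "rows": [
    [0, 0.2, 0, -0.5, 0, 0, 0],
    [0, 0, 0, 0, 0, 0, 0]
  ]
}}

```text
time_s: 21.9
tcp_pos: [0.5713, -0.0392, 0.1085]
ee_rot: [[0.978, -0.115, 0.174], [-0.113, -0.993, -0.02], [0.175, -0.0, -0.984]]
wrist_force: [-2.7, 0.5, 2.9]
gripper_width: 0.317
gripper_force: 30.0
```

{"api": "drive_tool", "payload": {
  "rows": [
    [0, 0.2, 0, -0.5, 0, 0, 0],
    [0, 0, 0, 0, 0, 0, 0]
  ]
}}

```text
time_s: 22.07
tcp_pos: [0.5713, -0.0392, 0.1085]
ee_rot: [[0.978, -0.115, 0.174], [-0.113, -0.993, -0.02], [0.175, -0.0, -0.984]]
wrist_force: [-4.9, 1.6, 6.4]
gripper_width: 0.314
gripper_force: 30.0
```

Floor contact along the normal. Release and retreat upward, clear of everything.

{"api": "drive_tool", "payload": {
  "rows": [
    [48, 0, 0, 0, 0, 0, 0],
    [48, 0, 0, 0, 0, 0, 0],
    [48, 0, 0, 0, 0, 0, 0],
    [48, 0, 0, 0, 0, 0, 0]
  ]
}}

```text
time_s: 22.4
tcp_pos: [0.5719, -0.0391, 0.1075]
ee_rot: [[0.978, -0.115, 0.175], [-0.113, -0.993, -0.02], [0.176, -0.001, -0.984]]
wrist_force: [0.3, 0.2, 0.6]
gripper_width: 0.461
gripper_force: 0.0
```

{"api": "drive_tool", "payload": {
  "rows": [
    [48, -1, 0, 5, 0, 0, 0],
    [48, -1, 0, 10, 0, 0, 0],
    [48, -3, 0, 20, 0, 0, 0],
    [48, -5, 0, 30, 0, 0, 0],
    [48, -10, 0, 35, 0, 0, 0]
  ]
}}

```text
time_s: 22.82
tcp_pos: [0.5511, -0.0393, 0.208]
ee_rot: [[0.978, -0.115, 0.172], [-0.113, -0.993, -0.02], [0.173, 0.001, -0.985]]
wrist_force: [1.7, -0.2, 0.6]
gripper_width: 0.479
gripper_force: 0.0
```

{"api": "drive_tool", "payload": {
  "rows": [
    [48, -25, -35, 20, 0, 0.05, 0],
    [48, -25, -35, 10, 0, 0.05, 0],
    [48, -25, -35, 0, 0, 0.05, 0],
    [48, -25, -35, 0, 0, 0.025, 0],
    [48, -20, -35, 0, 0, 0, 0]
  ]
}}

```text
time_s: 23.23
tcp_pos: [0.4371, -0.2069, 0.2361]
ee_rot: [[0.994, -0.112, 0.002], [-0.112, -0.993, -0.02], [0.004, 0.019, -1.0]]
wrist_force: [0.6, -0.5, 0.1]
gripper_width: 0.475
gripper_force: 0.0
```

{"api": "drive_tool", "payload": {
  "rows": [
    [48, -5, -40, 0, 0, 0, 0],
    [48, 0, -40, 0, 0, 0, 0],
    [48, 0, -40, 0, 0, 0, 0],
    [48, 0, -30, 0, 0, 0, 0],
    [48, 0, 0, 0, 0, 0, 0]
  ]
}}

```text
time_s: 23.65
tcp_pos: [0.4324, -0.3603, 0.235]
ee_rot: [[0.993, -0.118, 0.001], [-0.118, -0.993, -0.021], [0.004, 0.021, -1.0]]
wrist_force: [0.3, 0.7, -0.0]
gripper_width: 0.478
gripper_force: 0.0
```

```bash
python3 - <<'E'
from seat import *
print('hammer'); cs=seat('c12',HH,H3)
print('caliper'); 
for n,c in cs.items():
    P,u,v=near(c,C3,RT,HC,.008); hsv=cv2.cvtColor(c['frame'],cv2.COLOR_RGB2HSV)[v,u]; yl=(hsv[:,0]>20)&(hsv[:,0]<35)&(hsv[:,1]>130)
    A=P[~yl&(c['frame'][v,u].max(1)>70)]; z,sl=pose_fit(A,C3,RT,HC,[0,1,2,4,5]); print(n,len(A),(z[:3]*1000).round(1),np.degrees(z[3:]).round(1),round(sl.cost,1))
s=sense(); print(s['tcp_pos'],s['joints'],s['time_s'])
a=cs['top']['frame'][130:260,240:400,::-1]; b=cs['scene']['frame'][140:270,260:420,::-1]
cv2.imwrite('pics/fin.png',cv2.resize(np.hstack([a,b]),None,fx=2.5,fy=2.5,interpolation=cv2.INTER_CUBIC))
c0=pickle.load(open('c0.pkl','rb'))
for l in('mallet','bench_block','punch_cup'):
    for n in('top','scene'):
        r=[masks_of(l,cs[n])]
        print(l,n,[(round(d['p'],2),np.round(d['xy'])) for d in r[0][:1]])
E
```

```text
hammer
scene 316 [ 0.3  0.2 -2.3] [ 0.  0. -0.] 67.0
top 733 [ 0.6 -1.  -0.6] [0.  0.4 0.5] 99.3
caliper
scene 172 [-1.  -1.1 -0.9] [0.  0.7 0.8] 108.3
top 705 [-0.1 -1.4  0.8] [ 0.   0.  -0.4] 108.1
[ 0.43218419 -0.35670162  0.23482205] [-22.41804634  15.69994972 -10.32561702   1.14853673 -63.52876607
 105.2490666 ] 23.75
mallet top [(0.92, array([183., 159.]))]
mallet scene [(0.67, array([392., 174.]))]
bench_block top [(0.55, array([415., 154.]))]
bench_block scene [(0.62, array([310., 302.]))]
punch_cup top [(0.83, array([298., 118.]))]
punch_cup scene [(0.91, array([398., 232.]))]
```

View pics/fin.png

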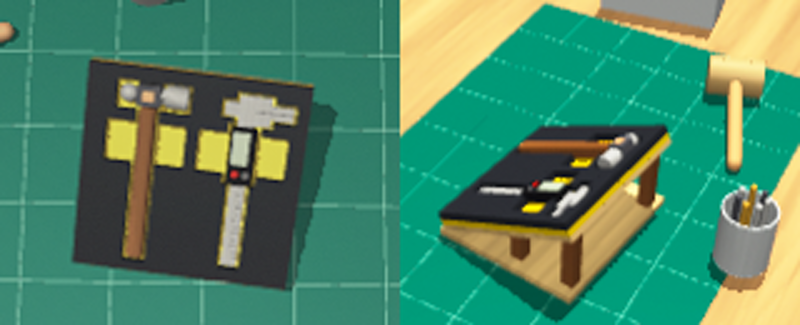

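Both tools lie flat in their pockets with yellow margins round them: hammer head at (155,95) and caliper housing at (240,150). The bystanders haven't moved, so I'm handing in.

```bash
python3 -c "
from station import *
print(finish_job())"
```

```text
the job is handed in; nothing more can be done
None
```

The hammer and caliper are both in their pockets and released, each within about 2 mm of home and flat by the camera fits. The mallet, steel block and cup did not move, and I handed the job in at about 24 s; it returned no verdict.

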